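Fetch the film reference block from behind the jars

TASK

The film reference block with the amber window is hemmed in by three jars in the caddy: first move all three jars onto the black parking mat, then fetch the block and lay it flat on the light box, inside the black outline and squared up lengthwise with it, and only then put each jar back in the caddy, standing centred on the tile of its lid's colour. Keep the jars upright all the time, do not shift the block while clearing the jars, and leave the loupe in the caddy where it is.

Things in the scene. Friction and masses are not known exactly. Their poses are not given: they have to be found in the camera images.
- red_jar_mid (a point): White cylindrical parts jar with a red lid, diameter 44 mm straight up its whole height of 92 mm, closed, about 150 g. This point is its centre, 46 mm above its underside; its z axis points up.
- yellow_jar_mid (a point): White cylindrical parts jar with a yellow lid, diameter 44 mm straight up its whole height of 92 mm, closed, about 150 g. This point is its centre, 46 mm above its underside; its z axis points up.
- blue_jar_mid (a point): White cylindrical parts jar with a blue lid, diameter 44 mm straight up its whole height of 92 mm, closed, about 150 g. This point is its centre, 46 mm above its underside; its z axis points up.
- block_mid (a point): Aluminium block with an amber window on top, 56 mm long (x axis) by 36 mm wide (y axis) by 22 mm high, 120 g. This point is its centre, 11 mm up. It lies on the caddy's floor (4 mm above the table), its x axis within 0.1 rad of the tiles', with a jar about 12 mm away at its left, right and front. The caddy is a grey tray, 160 x 220 mm, with 14 mm high lips at back and sides; the back lip is 13 mm from the block.
- red_tile: Red tile, 60 x 60 mm, 2 mm thick, fixed in the caddy under the red-lidded jar, which leaves its rim in sight. Origin: centre of its underside, 4 mm above the table (its top: 6 mm). Its axes are the caddy's: x to the back, y to the left. One tile is 52 mm to the left of the block's place, one 52 mm to the right, one 64 mm in front (-x); which colour is where varies.
- yellow_tile: Yellow tile, 60 x 60 mm, 2 mm thick, fixed in the caddy under the yellow-lidded jar, which leaves its rim in sight. Origin: centre of its underside, 4 mm above the table (its top: 6 mm). Its axes are the caddy's: x to the back, y to the left. One tile is 52 mm to the left of the block's place, one 52 mm to the right, one 64 mm in front (-x); which colour is where varies.
- blue_tile: Blue tile, 60 x 60 mm, 2 mm thick, fixed in the caddy under the blue-lidded jar, which leaves its rim in sight. Origin: centre of its underside, 4 mm above the table (its top: 6 mm). Its axes are the caddy's: x to the back, y to the left. One tile is 52 mm to the left of the block's place, one 52 mm to the right, one 64 mm in front (-x); which colour is where varies.
- mat: Parking mat: black rubber rectangle with a grey edge, fixed to the table at one side of the caddy (left or right varies), 270 mm along its x axis, 120 mm along its y axis, 2 mm thick, nothing on it. Origin: centre of its underside, on the table.
- outline (a point): Centre of the black rectangular outline on the white top of the light box, on the other side of the caddy from the mat. The light box is 150 x 150 mm and 20 mm high, fixed; this point is at its top, 20 mm above the table. The outline is 80 mm along its x axis and 60 mm along its y axis, inside its 3 mm wide line, which is printed flat.
- loupe_mid (a point): Loupe: short black cylinder with a steel rim and a glass top, diameter 36 mm, 20 mm high, loose, on the caddy's floor in one of its front corners: 78 mm to the left or right of the front jar and 15 mm nearer the robot. A like-sized orange spool of copper wire stands in the other front corner. This point is its centre, 10 mm above its underside.
Things that resemble listed ones, but are neither listed nor needed, are in the scene too. What is shaped like the part that bears outline but blue is not meant. Leave any turquoise look-alike of the part that bears red_jar_mid alone.

How it is judged:
By the outcome, as a careful person would: the job done as asked, in the order asked, and still so for the second after the job is handed in, with the robot touching nothing.
It also fails if it takes over 144 s, if anything falls off the work surface, if the arm or the gripper's body presses on something with over 40 N, if the wrist force passes 120 N, or if a joint passes its speed limit or range.

ROBOT

A 6-joint arm with a two-finger parallel gripper is mounted at the origin on the work surface. World frame = base frame: x ahead of the robot, y to its left, z up, the work surface at z = 0. Lengths are in mm, angles in degrees, forces in N, time in s.
With the tool pointing down it reaches from about 300 to 850 mm from the base axis. Payload 4.2 kg.
Tool frame: the origin (TCP) lies at the very end of the fingers, on their centre line; the grasp point (between the pads) lies 19 mm behind it (hold_point_z is the z of the grasp point in the tool frame, in mm); z points along the fingers, y is the direction in which the jaws open and shut (so a half turn about z gives the same grasp; the last joint's range is limited). The gripper opens to 91 mm and grips with 3 to 60 N. Pads are 32 mm wide; open, the fingers measure 118 mm over their backs; the gripper's body (76 mm by 178 mm) begins 60 mm behind the grasp point.
Start: joints at [-74.943, 18.312, 89.639, -0, 72.044, -1.146], TCP at [160.454, -552.175, 213.976] pointing down, gripper open.
Joint ranges: [-177.97, 177.97], [-48.28, 115.42], [12.27, 149.76], [-77.06, 257.06], [2.81, 150.46], [-146.56, 146.56]. Speed limits (degrees/s): [147.25, 147.25, 180, 180, 180, 180].

INTERFACE

Orientations are given as [roll, pitch, yaw] about the fixed x, y, z axes, in that order (R = Rz(yaw) Ry(pitch) Rx(roll)).
In Python, from workcell import state, grab_frame, job_done, hold_point_z gives the robot as it stands. The module is installed in compiled form; this text tells all that it offers.
- The arm moves only by the shell command python3 -m creep 'ROWS' [FORCE]. ROWS is JSON, a list of rows, each a list of 7 numbers: the closure, from 0 (fully open) to 1 (shut), then the shift along the tool's x, y, z in mm, then the turn, a rotation vector about the tool's x, y, z in degrees. A call has 1 to 5 rows; each row shifts and turns the commanded pose from where the row before left it, along the tool's axes as they then stand; what a row does not reach is not made up. A row lasts 1/8 s, in which the tool goes at most 62.5 mm and 10.7 degrees, less where a joint would pass 70% of its speed; a pose out of reach is approached as far as the arm can. A call is refused whole if a number of a shift passes 62.5 or a number of a turn 10.7, either way. A call with a gripper value outside its range is refused whole. The fingers move at their own pace and stop on an object; FORCE is the grip in N (left out, the last holds). Time passes only in rows, so rows that do not move let the fingers close. It gives the time, the measured TCP pose, the force and the opening at its end, in the units of the state.
- state(): the state, without advancing time (a new reading comes with each control period).
- grab_frame(name): name is "side" or "top" or "wrist"; returns a dict with "frame" (480x640x3 uint8, red, green, blue), "fx", "fy", "cx", "cy" (pixels), "view" (4x4, takes a point from world to camera coordinates). Camera axes: x right, y down, z forward; pixel columns grow to the right and rows downward; lengths in mm; the calibration is good to about 2 mm. The wrist camera is an equidistant fisheye: a pixel r from the principal point sees the ray r / f radians off the axis. A picture is of the moment at which its call begins. There is no depth.
- job_done(): hands the job in, once; it reports no verdict.
The state is a dict: "time_s": time; "qpos": joint angles; "qvel": joint speeds; "effort": joint torques, N m; "ee_pos": TCP position; "ee_rot": TCP orientation; "force": force on the tool from outside, world axes, zero at the start; "torque": the same for the moment, N m; "gripper_width": finger opening in mm.
Only numpy, scipy, OpenCV 4.12 (cv2) and the standard library are available. Lean on these libraries where they do the work, as an engineer would, in place of code of your own. Each camera call takes 0.05 s, during which the arm holds its last target.

## Working session

There is one attempt and no reset: what is moved stays moved. The work goes in short steps, Python scripts to look and compute and a shell command to move; the robot and the scene stay as the last step left them, time stands still between calls to the robot, and variables do not carry over. Pictures are saved under pics/ and viewed, and the job is handed in when it is done.

```bash
mkdir -p pics; cat > h.py <<'E'
import numpy as np, cv2
from workcell import state, grab_frame, job_done, hold_point_z
from scipy.spatial.transform import Rotation as R
def snap(name,fn):
    g=grab_frame(name); cv2.imwrite(fn,cv2.cvtColor(g['frame'],cv2.COLOR_RGB2BGR))
    np.savez(fn.replace('.png','.npz'),**{k:np.array(v) for k,v in g.items()}); return g
def load(fn): 
    d=np.load(fn); return {k:d[k] for k in d.files}
def w2p(g,p):
    v=np.array(g['view']); c=v[:3,:3]@np.array(p,float)+v[:3,3]
    return c[0]/c[2]*g['fx']+g['cx'], c[1]/c[2]*g['fy']+g['cy']
def p2w(g,u,v_,z,fish=False):
    v=np.array(g['view']); x=(u-g['cx'])/g['fx']; y=(v_-g['cy'])/g['fy']
    if fish:
        r=np.hypot(x,y); s=np.sin(r)/max(r,1e-9); d=np.array([x*s,y*s,np.cos(r)])
    else: d=np.array([x,y,1.])
    d=v[:3,:3].T@d; o=-v[:3,:3].T@v[:3,3]
    return o+d*(z-o[2])/d[2]
def crop(fn,x0,y0,w,h,k,out):
    im=cv2.imread(fn)[y0:y0+h,x0:x0+w]; cv2.imwrite(out,cv2.resize(im,None,fx=k,fy=k,interpolation=cv2.INTER_CUBIC))
E
python3 - <<'E'
from h import *
for n in ['top','side','wrist']:
    g=snap(n,f'pics/{n}0.png'); print(n,g['fx'],g['fy'],g['cx'],g['cy'],np.round(g['view'],3).tolist())
print(state(),hold_point_z)
E
```

```text
top 497.1639434153412 497.1639434153412 316.39042145670516 240.65667040838957 [[-0.008, -1.0, -0.023, 14.907], [-0.998, 0.009, -0.063, 513.372], [0.064, 0.023, -0.998, 936.689], [0.0, 0.0, 0.0, 1.0]]
side 593.5381179066458 593.5381179066458 327.4177735071206 232.48195178229298 [[-0.774, -0.633, -0.002, 393.216], [-0.43, 0.529, -0.732, 257.81], [0.464, -0.566, -0.682, 925.462], [0.0, 0.0, 0.0, 1.0]]
wrist 371.64829954431775 371.64829954431775 318.98846678987616 239.9815628205002 [[0.28, -0.96, -0.002, -573.745], [-0.927, -0.271, 0.262, -30.392], [-0.252, -0.072, -0.965, 391.178], [0.0, 0.0, 0.0, 1.0]]
{'time_s': 0.15, 'qpos': array([-7.49444131e+01,  1.83423911e+01,  8.96920283e+01,  3.53639587e-04,
        7.20433689e+01, -1.14528736e+00]), 'qvel': array([ 0.04841229, -0.09954865, -0.07769444, -0.13783743,  0.12052885,
        0.02052883]), 'effort': array([ 4.60655756e-04, -4.12772119e+01, -2.32155257e+01,  7.28479656e-02,
        4.33834840e-02, -8.41956853e-05]), 'ee_pos': array([ 160.3349602 , -551.78457058,  213.31042107]), 'ee_rot': array([-1.79922234e+02, -1.89100793e-03,  1.62007638e+01]), 'force': array([-0.20484291,  1.05758031, -0.23251595]), 'torque': array([ 0.0069121 , -0.02733434, -0.00023804]), 'gripper_width': 91.13117427833804} -18.8
```

View pics/top0.png

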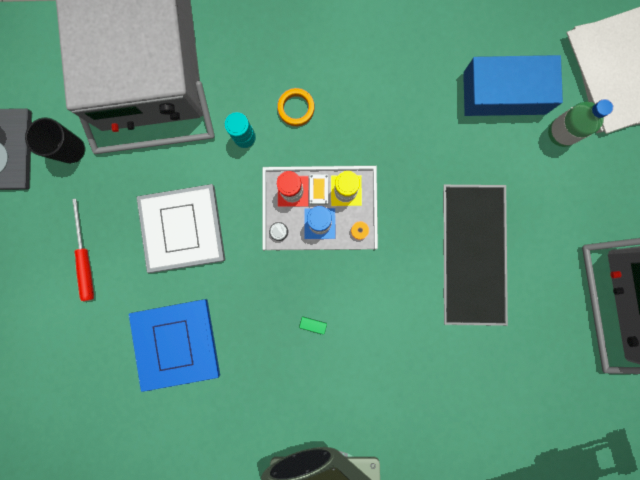

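View pics/side0.png

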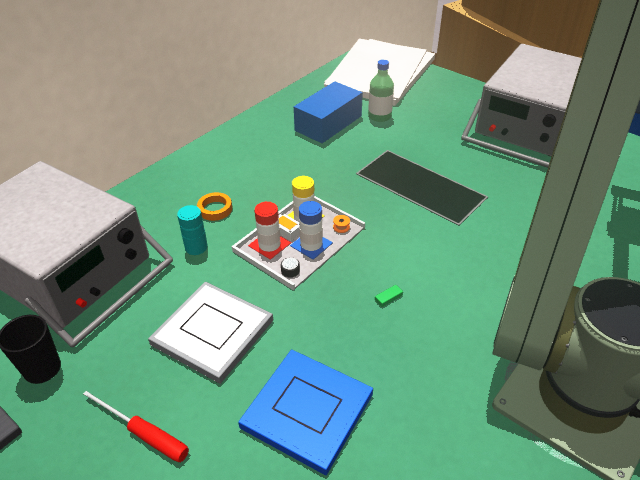

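```bash
python3 - <<'E'
from h import *
crop('pics/top0.png',250,155,140,105,5.7,'pics/c1.png')
crop('pics/top0.png',130,175,100,105,5.7,'pics/c2.png')
crop('pics/top0.png',430,170,90,165,3.6,'pics/c3.png')
E
```

```text
(no output)
```

View pics/c1.png

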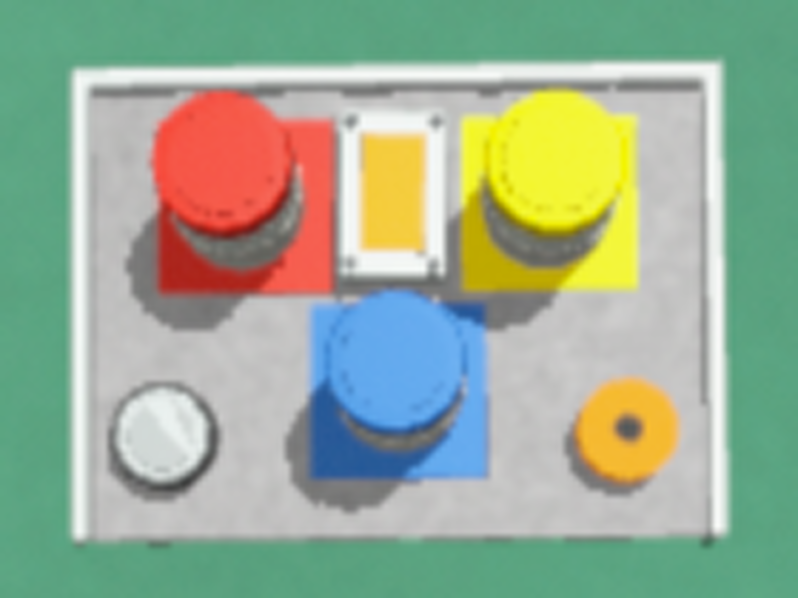

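View pics/c2.png

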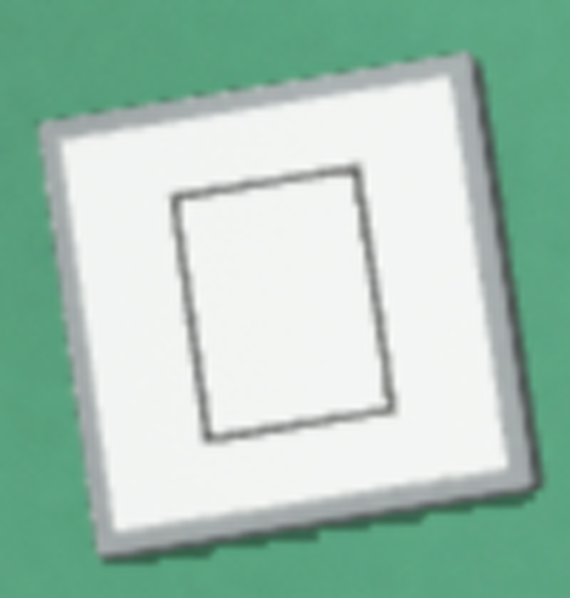

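View pics/c3.png

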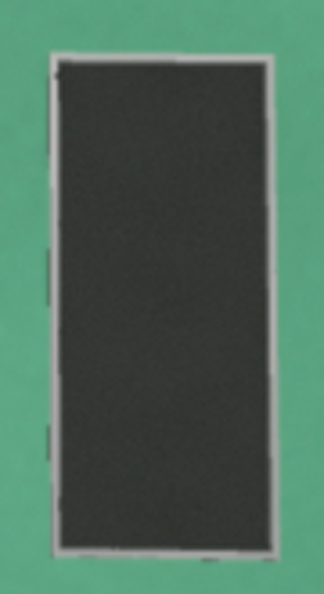

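```bash
python3 - <<'E'
from h import *
g=load('pics/top0.png'.replace('png','npz'))
def P(l,x0,y0,k,pts,z):
    r=[p2w(g,x0+(a+.5)/k-.5,y0+(b+.5)/k-.5,z)[:2] for a,b in pts]; r=np.array(r)
    print(l,np.round(r,1).tolist(),'mean',np.round(r.mean(0),1))
    if len(r)==4:
        a=r[0]-r[3];b=r[1]-r[2];c=r[0]-r[1];d=r[3]-r[2]
        x=a+b; y=c+d; print('   x len',np.linalg.norm(a),np.linalg.norm(b),'y len',np.linalg.norm(c),np.linalg.norm(d),'yaw',np.degrees(np.arctan2(x[1],x[0])),np.degrees(np.arctan2(-y[0],y[1])))
c=(250,155,5.7)
for n,p in dict(red=(222,160),yel=(556,160),blu=(396,360)).items(): P(n,*c,[p],98)
P('block',*c,[(339,112),(446,115),(445,277),(337,276)],26)
P('red',*c,[(158,118),(333,118),(333,293),(158,293)],6)
P('yel',*c,[(462,115),(638,115),(638,290),(462,290)],6)
P('blu',*c,[(310,303),(487,303),(487,478),(310,478)],6)
P('loupe',*c,[(164,434)],24);P('spool',*c,[(627,430)],24)
P('caddy',*c,[(74,70),(722,64),(727,534),(75,540)],12)
P('mat',430,170,3.6,[(52,55),(273,55),(277,556),(54,553)],2)
P('outl',130,175,5.7,[(176,197),(357,168),(391,410),(207,438)],20)
E
```

```text
red [[611.5, 57.3]] mean [611.5  57.3]
yel [[610.3, -46.2]] mean [610.3 -46.2]
blu [[548.6, 3.8]] mean [548.6   3.8]
block [[640.4, 23.5], [639.0, -12.4], [584.2, -11.6], [585.0, 24.6]] mean [612.2   6. ]
   x len 55.47381822227827 54.742477923998194 y len 35.95404111123266 36.14116240703103 yaw -0.9682719624040431 -1.7340206888027137
red [[643.1, 86.5], [642.4, 26.3], [581.9, 26.7], [582.6, 86.6]] mean [612.5  56.5]
   x len 60.511987378333195 60.422507580080065 y len 60.16183642969947 59.923870975983135 yaw -0.2578929128972103 -0.6523725686954801
yel [[642.9, -17.9], [642.1, -78.1], [581.9, -77.3], [582.5, -17.4]] mean [612.3 -47.7]
   x len 60.36547761049424 60.27753629749717 y len 60.20435443414715 59.9673981016162 yaw -0.6482549191888038 -0.6538092762914512
blu [[578.6, 34.6], [577.9, -25.8], [518.1, -25.2], [518.7, 35.0]] mean [548.3   4.6]
   x len 59.932494039820895 59.844517118330764 y len 60.44172412623627 60.204380434823555 yaw -0.4542773595216749 -0.5641235530429632
loupe [[532.6, 82.9]] mean [532.6  82.9]
spool [[532.5, -71.8]] mean [532.5 -71.8]
caddy [[658.8, 114.6], [658.1, -106.5], [498.1, -105.7], [497.9, 114.4]] mean [578.2   4.2]
   x len 160.90129693794884 160.07285460553973 y len 221.0766989687656 220.09490465638316 yaw -0.09135165289506861 -0.07475757421638393
mat [[621.0, -238.7], [619.6, -357.3], [351.6, -351.0], [353.7, -233.4]] mean [ 486.5 -295.1]
   x len 267.29728705166383 268.12245664681507 y len 118.59111721989079 117.56077490735666 yaw -1.2426163940882153 -0.8655477736198184
outl [[577.0, 311.4], [586.2, 249.8], [504.0, 237.6], [495.1, 299.9]] mean [540.6 274.7]
   x len 82.64955670784475 83.06993308281046 y len 62.328456464084844 62.93218449096902 yaw 8.241848255472638 8.325805335874247
```

Candidates (top view): jars red (289,183), yellow (346,182), blue (320,220), against the turquoise look-alike (239,125). Block is the amber-windowed one (319,189), and the green eraser (313,325) is not it. White light box (180,228) against the blue one (173,345). Loupe (278,231) against the spool (360,230) and orange ring (295,107). The crops confirm the choices, and tile sizes and spacings match the description.

First I turn the tool to yaw 90, then move over the yellow jar.

```bash
python3 -m creep '[[0,0,0,0,0,0,-10.5],[0,0,0,0,0,0,-10.5],[0,0,0,0,0,0,-10.5],[0,0,0,0,0,0,-10.5],[0,0,0,0,0,0,-10.5]]' 20
python3 -m creep '[[0,0,0,0,0,0,-10.5],[0,0,0,0,0,0,-10.5],[0,0,0,0,0,0,0],[0,0,0,0,0,0,0]]'
```

```text
time_s: 0.78
ee_pos: [160.4, -551.9, 213.6]
ee_rot: [-180.0, -0.0, 69.1]
force: [0.0, -0.1, -0.6]
gripper_width: 91.1
time_s: 1.27
ee_pos: [160.5, -552.1, 213.8]
ee_rot: [180.0, -0.0, 89.6]
force: [0.6, 0.8, 0.2]
gripper_width: 91.1
```

```bash
python3 -m creep '[[0,20,20,0,0,0,0],[0,40,36,0,0,0,0],[0,40,36,0,0,0,0],[0,40,36,0,0,0,0],[0,40,36,0,0,0,0]]'
python3 -m creep '[[0,40,36,0,0,0,0],[0,40,36,0,0,0,0],[0,40,36,0,0,0,0],[0,40,36,0,0,0,0],[0,40,36,0,0,0,0]]'
python3 -m creep '[[0,40,36,0,0,0,0],[0,40,36,0,0,0,0],[0,40,36,0,0,0,0],[0,24,32,0,0,0,0],[0,0,0,0,0,0,0]]'
python3 -m creep '[[0,0,0,0,0,0,0]]'
python3 -c "
from h import *
snap('wrist','pics/w1.png');snap('top','pics/t1.png')"
```

```text
time_s: 1.9
ee_pos: [326.4, -371.7, 214.1]
ee_rot: [180.0, 0.0, 89.6]
force: [0.3, 0.3, -0.0]
gripper_width: 91.1
time_s: 2.52
ee_pos: [507.5, -172.5, 214.1]
ee_rot: [180.0, 0.0, 89.6]
force: [0.5, -0.3, 0.5]
gripper_width: 91.4
time_s: 3.15
ee_pos: [648.7, -28.7, 213.0]
ee_rot: [-180.0, -0.0, 89.8]
force: [-0.7, -0.3, -0.3]
gripper_width: 91.3
time_s: 3.28
ee_pos: [646.5, -31.1, 213.6]
ee_rot: [-179.9, 0.0, 89.6]
force: [0.2, 0.3, 0.3]
gripper_width: 91.5
```

View pics/w1.png

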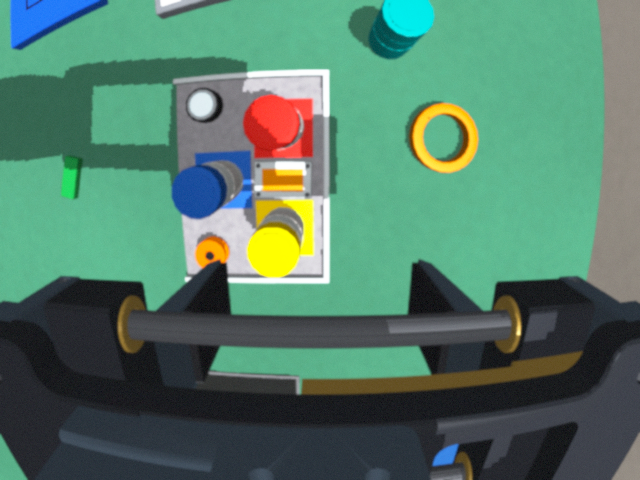

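View pics/t1.png

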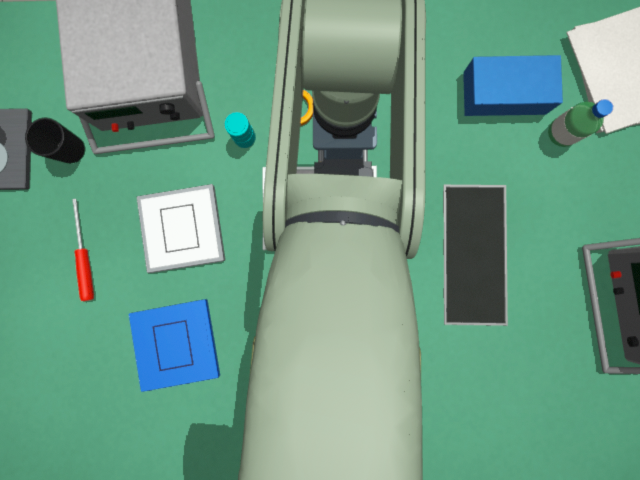

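```bash
cat > w.py <<'E'
from h import *
import sys
# usage: w.py npz z u v [u v ...]
g=load(sys.argv[1]); z=float(sys.argv[2]); a=list(map(float,sys.argv[3:]))
for i in range(0,len(a),2): print(np.round(p2w(g,a[i],a[i+1],z,fish='/w' in sys.argv[1])[:2],1))
E
python3 w.py pics/w1.npz 98 273 125 275 250 200 191; python3 w.py pics/w1.npz 26 254 160 311 161 311 197 254 195 ;python3 w.py pics/w1.npz 6 257 201 311 200 314 253
python3 -m creep '[[0,-8,-18,0,0,0,0],[0,-8,-17.5,0,0,0,0],[0,0,0,0,0,0,0],[0,0,0,0,0,0,0]]'
```

```text
[611.3  56.5]
[610.3 -43. ]
[550.5   6.5]
[583.1  26.4]
[638.5  24.4]
[638.2 -10.8]
[582.   -8.1]
[581.4 -17.3]
[637.6 -16.9]
[640.2 -74. ]
time_s: 3.88
ee_pos: [611.9, -46.9, 214.4]
ee_rot: [179.9, -0.0, 89.6]
force: [0.4, -0.0, -0.6]
gripper_width: 91.2
```

```bash
python3 -m creep '[[0,1,0,35,0,0,0],[0,0,0,40,0,0,0],[0,0,0,40,0,0,0],[0,0,0,35,0,0,0],[0,0,0,16,0,0,0]]'
python3 -m creep '[[0,0,0,0,0,0,0],[1,0,0,0,0,0,0],[1,0,0,0,0,0,0],[1,0,0,0,0,0,0],[1,0,0,0,0,0,0]]' 20
python3 -m creep '[[1,0,0,0,0,0,0],[1,0,0,0,0,0,0],[1,0,0,0,0,0,0]]' 
python3 -c "
from h import *
snap('side','pics/s1.png')"
```

```text
time_s: 4.5
ee_pos: [611.0, -45.3, 45.8]
ee_rot: [-179.8, -0.0, 89.7]
force: [-0.6, -0.6, 1.5]
gripper_width: 91.1
time_s: 5.12
ee_pos: [611.8, -45.5, 48.4]
ee_rot: [180.0, 0.0, 89.7]
force: [-0.6, 0.8, 0.3]
gripper_width: 54.3
time_s: 5.5
ee_pos: [611.1, -45.5, 48.0]
ee_rot: [-179.9, 0.0, 89.7]
force: [-1.9, -0.5, 2.6]
gripper_width: 43.6
```

View pics/s1.png

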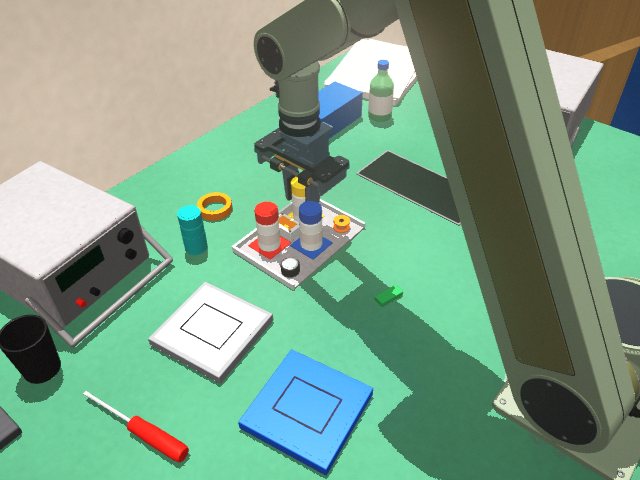

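```bash
python3 -m creep '[[1,0,0,-8,0,0,0],[1,0,0,-25,0,0,0],[1,0,0,-35,0,0,0],[1,0,0,-35,0,0,0],[1,0,0,-17,0,0,0]]'
python3 -m creep '[[1,-10,-2,0,0,0,0],[1,-25,-4,0,0,0,0],[1,-35,-6,0,0,0,0],[1,-35,-6,0,0,0,0],[1,-35,-6,0,0,0,0]]'
python3 -m creep '[[1,-35,-6,0,0,0,0],[1,-35,-5,0,0,0,0],[1,-25,-3,0,0,0,0],[1,-14.5,-2,0,0,0,0],[1,0,0,0,0,0,0]]'
python3 -m creep '[[1,0,0,0,0,0,0],[1,0,0,0,0,0,0]]'
python3 -c "
from h import *
snap('side','pics/s2.png')"
```

```text
time_s: 6.18
ee_pos: [612.8, -45.6, 170.2]
ee_rot: [179.8, 0.0, 89.7]
force: [0.4, -1.2, -0.9]
gripper_width: 43.6
time_s: 6.8
ee_pos: [585.4, -186.8, 165.7]
ee_rot: [-179.8, -0.0, 89.7]
force: [0.3, -1.3, -1.2]
gripper_width: 43.4
time_s: 7.42
ee_pos: [569.5, -295.3, 166.6]
ee_rot: [-179.9, -0.1, 89.6]
force: [-0.6, 0.3, -1.8]
gripper_width: 43.6
time_s: 7.68
ee_pos: [570.5, -293.8, 168.0]
ee_rot: [-180.0, -0.0, 89.8]
force: [-0.3, 0.0, -1.0]
gripper_width: 43.6
```

View pics/s2.png

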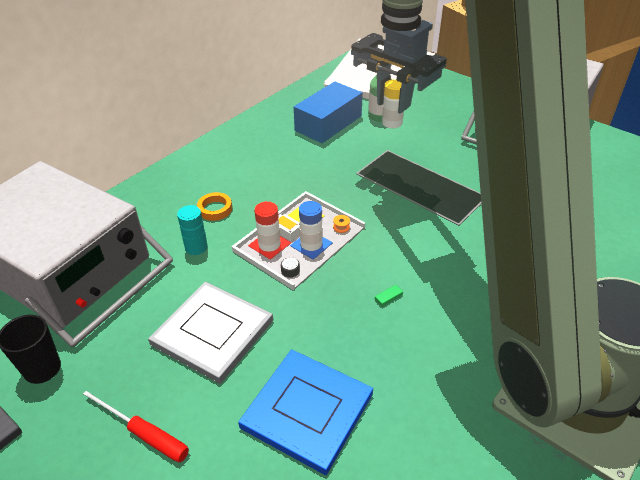

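```bash
python3 -m creep '[[1,0,0,15,0,0,0],[1,0,0,35,0,0,0],[1,0,0,35,0,0,0],[1,0,0,25,0,0,0],[1,0,0,9,0,0,0]]'
python3 -m creep '[[1,0,0,0,0,0,0],[1,0,0,0,0,0,0],[1,0,0,2,0,0,0],[1,0,0,0,0,0,0],[1,0,0,0,0,0,0]]'
python3 -m creep '[[1,0,0,1.5,0,0,0],[1,0,0,0,0,0,0],[1,0,0,0,0,0,0]]'
```

```text
time_s: 8.35
ee_pos: [568.9, -293.8, 46.4]
ee_rot: [-179.8, -0.1, 89.7]
force: [-0.2, 0.4, -1.7]
gripper_width: 43.1
time_s: 8.98
ee_pos: [570.4, -294.9, 47.3]
ee_rot: [180.0, 0.0, 89.7]
force: [-0.5, -0.3, -2.1]
gripper_width: 43.6
time_s: 9.35
ee_pos: [570.2, -294.8, 45.4]
ee_rot: [-180.0, 0.0, 89.7]
force: [0.0, -0.2, -1.0]
gripper_width: 43.7
```

```bash
python3 -m creep '[[1,0,0,1.5,0,0,0],[1,0,0,0,0,0,0],[1,0,0,0,0,0,0]]'; python3 -m creep '[[1,0,0,0.7,0,0,0],[1,0,0,0,0,0,0],[1,0,0,0,0,0,0]]'
```

```text
time_s: 9.72
ee_pos: [570.4, -294.9, 44.0]
ee_rot: [180.0, 0.0, 89.7]
force: [0.6, -1.0, -0.4]
gripper_width: 43.5
time_s: 10.1
ee_pos: [570.4, -294.9, 44.0]
ee_rot: [180.0, 0.0, 89.7]
force: [-1.7, 0.3, 5.0]
gripper_width: 43.8
```

```bash
python3 -m creep '[[0.2,0,0,-0.5,0,0,0],[0.2,0,0,0,0,0,0],[0.2,0,0,0,0,0,0],[0.1,0,0,-10,0,0,0],[0,0,0,-35,0,0,0]]'
python3 -m creep '[[0,0,0,-40,0,0,0],[0,0,0,-40,0,0,0],[0,0,0,0,0,0,0]]'
python3 -c "
from h import *
snap('side','pics/s3.png')"
```

```text
time_s: 10.72
ee_pos: [569.1, -294.1, 87.7]
ee_rot: [-179.8, -0.1, 89.7]
force: [0.9, -0.1, 0.5]
gripper_width: 88.8
time_s: 11.1
ee_pos: [572.4, -295.9, 173.5]
ee_rot: [179.5, 0.2, 89.7]
force: [0.0, -0.4, -0.7]
gripper_width: 91.3
```

View pics/s3.png

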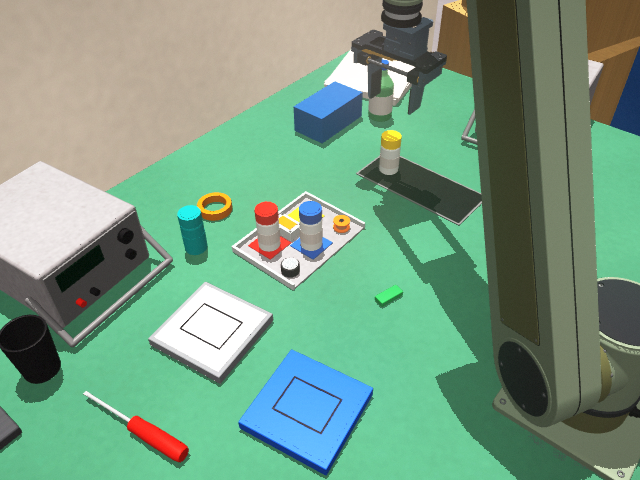

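```bash
python3 -m creep '[[0,15,4,0,0,0,0],[0,35,4,0,0,0,0],[0,45,4,0,0,0,0],[0,45,4,0,0,0,0],[0,45,4,0,0,0,0]]'
python3 -m creep '[[0,45,4,0,0,0,0],[0,45,4,0,0,0,0],[0,45,4,0,0,0,0],[0,22,4,0,0,0,0],[0,10,3,0,0,0,0]]'
python3 -m creep '[[0,0,0,0,0,0,0],[0,0,0,0,0,0,0],[0,0,0,0,0,0,0]]'
python3 -c "
from h import *
snap('wrist','pics/w2.png')"
```

```text
time_s: 11.78
ee_pos: [590.4, -107.3, 167.1]
ee_rot: [-179.8, -0.1, 89.7]
force: [0.4, -0.6, 0.1]
gripper_width: 91.6
time_s: 12.4
ee_pos: [610.8, 58.1, 167.8]
ee_rot: [-179.9, 0.0, 89.8]
force: [0.1, -1.3, -0.0]
gripper_width: 91.1
time_s: 12.78
ee_pos: [611.1, 55.8, 168.8]
ee_rot: [-180.0, 0.0, 89.6]
force: [0.9, -0.4, 0.4]
gripper_width: 91.6
```

View pics/w2.png

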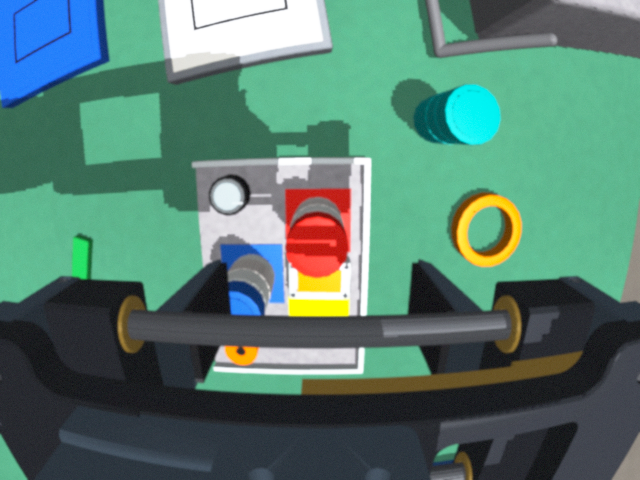

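```bash
python3 w.py pics/w2.npz 98 317 244
python3 -m creep '[[0,1,0,15,0,0,0],[0,0,0,35,0,0,0],[0,0,0,35,0,0,0],[0,0,0,25,0,0,0],[0,0,0,11,0,0,0]]'
python3 -m creep '[[0.3,0,0,0,0,0,0],[1,0,0,0,0,0,0],[1,0,0,0,0,0,0],[1,0,0,0,0,0,0],[1,0,0,0,0,0,0]]' 20
python3 -m creep '[[1,0,0,0,0,0,0],[1,0,0,0,0,0,0],[1,0,0,0,0,0,0]]' 
```

```text
[609.5  61.5]
time_s: 13.45
ee_pos: [609.7, 57.7, 45.3]
ee_rot: [-179.8, 0.0, 89.7]
force: [-0.1, 0.2, -0.9]
gripper_width: 91.0
time_s: 14.08
ee_pos: [610.8, 58.0, 48.1]
ee_rot: [-180.0, 0.0, 89.7]
force: [-1.2, -0.3, 0.8]
gripper_width: 43.7
time_s: 14.45
ee_pos: [610.9, 58.0, 48.1]
ee_rot: [-180.0, 0.0, 89.7]
force: [-2.4, -0.2, 4.7]
gripper_width: 43.7
```

```bash
python3 -m creep '[[1,0,0,-8,0,0,0],[1,0,0,-25,0,0,0],[1,0,0,-35,0,0,0],[1,0,0,-35,0,0,0],[1,0,0,-17,0,0,0]]'
python3 -m creep '[[1,-10,-4,0,0,0,0],[1,-25,-9,0,0,0,0],[1,-38,-13,0,0,0,0],[1,-38,-13,0,0,0,0],[1,-38,-13,0,0,0,0]]'
python3 -m creep '[[1,-38,-13,0,0,0,0],[1,-38,-13,0,0,0,0],[1,-38,-13,0,0,0,0],[1,-38,-13,0,0,0,0],[1,-38,-13,0,0,0,0]]'
python3 -m creep '[[1,-14,-7,0,0,0,0],[1,0,0,0,0,0,0],[1,0,0,0,0,0,0],[1,0,0,0,0,0,0]]'
python3 -m creep '[[1,0,0,15,0,0,0],[1,0,0,35,0,0,0],[1,0,0,35,0,0,0],[1,0,0,25,0,0,0],[1,0,0,9,0,0,0]]'
python3 -m creep '[[1,0,0,0,0,0,0],[1,0,0,0,0,0,0],[1,0,0,0,0,0,0]]'
```

```text
time_s: 15.08
ee_pos: [612.2, 58.1, 169.6]
ee_rot: [179.8, -0.0, 89.7]
force: [-0.6, -0.1, -2.7]
gripper_width: 43.7
time_s: 15.7
ee_pos: [556.4, -92.2, 165.6]
ee_rot: [-179.8, -0.0, 89.7]
force: [0.9, -0.1, -2.0]
gripper_width: 44.0
time_s: 16.32
ee_pos: [490.3, -281.5, 165.6]
ee_rot: [-179.8, -0.1, 89.7]
force: [-0.5, -1.1, -1.7]
gripper_width: 43.8
time_s: 16.82
ee_pos: [485.7, -293.2, 167.6]
ee_rot: [-180.0, -0.0, 89.8]
force: [-0.3, -0.2, -2.6]
gripper_width: 43.8
time_s: 17.45
ee_pos: [484.2, -293.2, 46.4]
ee_rot: [-179.8, -0.1, 89.7]
force: [0.2, -0.3, -1.7]
gripper_width: 43.6
time_s: 17.82
ee_pos: [485.9, -294.7, 49.8]
ee_rot: [179.9, 0.1, 89.7]
force: [-0.8, 0.5, -2.1]
gripper_width: 43.9
```

```bash
python3 -m creep '[[1,0,0,2,0,0,0],[1,0,0,2,0,0,0],[1,0,0,0,0,0,0],[1,0,0,0,0,0,0],[1,0,0,0,0,0,0]]';  python3 -m creep '[[1,0,0,0.7,0,0,0],[1,0,0,0,0,0,0],[1,0,0,0,0,0,0]]'
```

```text
time_s: 18.45
ee_pos: [485.3, -294.4, 44.8]
ee_rot: [180.0, 0.0, 89.7]
force: [-0.8, 1.0, -2.0]
gripper_width: 43.3
time_s: 18.82
ee_pos: [485.3, -294.4, 44.1]
ee_rot: [180.0, 0.0, 89.7]
force: [0.3, -0.1, -1.3]
gripper_width: 43.5
```

```bash
python3 -m creep '[[1,0,0,0.5,0,0,0],[1,0,0,0,0,0,0],[0.3,0,0,0,0,0,0],[0.3,0,0,0,0,0,0],[0.3,0,0,0,0,0,0]]'
python3 -m creep '[[0.3,0,0,-12,0,0,0],[0.3,0,0,-35,0,0,0],[0.3,0,0,-40,0,0,0],[0,0,0,-36,0,0,0],[0,0,0,0,0,0,0]]'
python3 -m creep '[[0,15,4,0,0,0,0],[0,35,7,0,0,0,0],[0,45,8,0,0,0,0],[0,45,8,0,0,0,0],[0,45,8,0,0,0,0]]'
python3 -m creep '[[0,45,8,0,0,0,0],[0,39,8,0,0,0,0],[0,20,7,0,0,0,0],[0,10,4,0,0,0,0],[0,0,0,0,0,0,0]]'
python3 -m creep '[[0,0,0,0,0,0,0],[0,0,0,0,0,0,0]]'
python3 -c "
from h import *
snap('side','pics/s4.png')
snap('wrist','pics/w3.png')"
```

```text
time_s: 19.45
ee_pos: [485.4, -294.4, 43.5]
ee_rot: [180.0, 0.0, 89.7]
force: [0.1, -0.2, -0.5]
gripper_width: 63.5
time_s: 20.08
ee_pos: [487.1, -295.5, 170.6]
ee_rot: [179.6, 0.2, 89.7]
force: [-0.6, -0.3, -0.1]
gripper_width: 81.1
time_s: 20.7
ee_pos: [520.3, -106.9, 165.0]
ee_rot: [-179.8, -0.1, 89.7]
force: [0.4, -0.6, -0.2]
gripper_width: 91.2
time_s: 21.32
ee_pos: [548.8, 4.2, 166.1]
ee_rot: [-180.0, 0.0, 89.7]
force: [-0.6, 0.2, -0.6]
gripper_width: 91.6
time_s: 21.58
ee_pos: [548.7, 3.4, 166.6]
ee_rot: [-180.0, 0.0, 89.6]
force: [-0.3, 0.1, -0.0]
gripper_width: 91.0
```

View pics/s4.png

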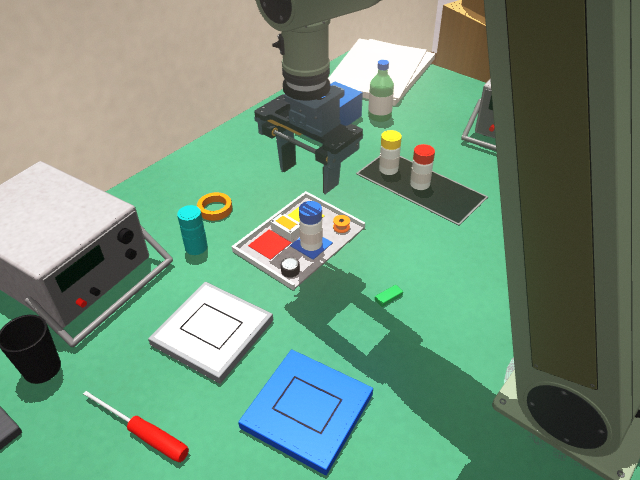

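View pics/w3.png

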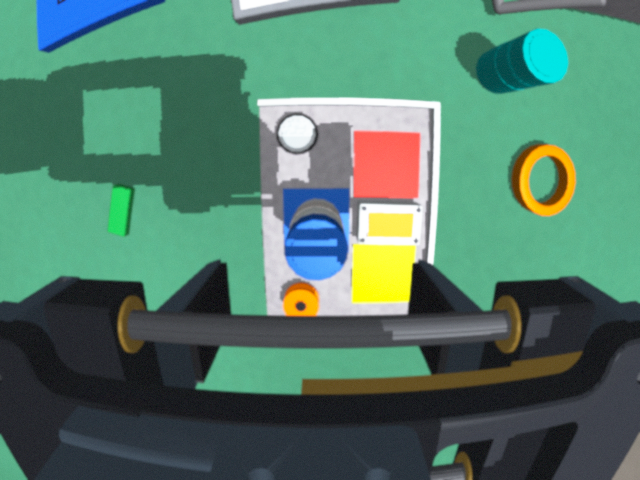

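```bash
python3 w.py pics/w3.npz 98 316 246;python3 w.py pics/w3.npz 26 359 203 418 206 422 244 357 242; python3 w.py pics/w3.npz 6 354 132 418 132 419 198 354 196
python3 -m creep '[[0,1,0,15,0,0,0],[0,0,0,35,0,0,0],[0,0,0,35,0,0,0],[0,0,0,25,0,0,0],[0,0,0,8,0,0,0]]'
python3 -m creep '[[0.3,0,0,0,0,0,0],[1,0,0,0,0,0,0],[1,0,0,0,0,0,0],[1,0,0,0,0,0,0],[1,0,0,0,0,0,0]]' 20
python3 -m creep '[[1,0,0,0,0,0,0],[1,0,0,0,0,0,0],[1,0,0,0,0,0,0]]' 
```

```text
[546.4   8.4]
[582.6  25.5]
[634.7  23.3]
[640.5 -11.2]
[581.5  -8.9]
[579.7  86.3]
[638.1  88. ]
[640.8  27.3]
[580.1  28.6]
time_s: 22.3
ee_pos: [547.2, 5.3, 46.2]
ee_rot: [-179.8, 0.0, 89.7]
force: [0.4, -0.2, -0.2]
gripper_width: 91.2
time_s: 22.92
ee_pos: [548.6, 5.3, 48.8]
ee_rot: [-180.0, 0.0, 89.7]
force: [-1.5, 0.0, 1.0]
gripper_width: 44.0
time_s: 23.3
ee_pos: [548.6, 5.3, 48.7]
ee_rot: [-180.0, 0.0, 89.7]
force: [-2.2, 0.3, 3.4]
gripper_width: 43.8
```

```bash
python3 -m creep '[[1,0,0,-8,0,0,0],[1,0,0,-25,0,0,0],[1,0,0,-35,0,0,0],[1,0,0,-35,0,0,0],[1,0,0,-17,0,0,0]]'
python3 -m creep '[[1,-10,-5,0,0,0,0],[1,-25,-12,0,0,0,0],[1,-38,-18,0,0,0,0],[1,-38,-18,0,0,0,0],[1,-38,-18,0,0,0,0]]'
python3 -m creep '[[1,-38,-18,0,0,0,0],[1,-38,-18,0,0,0,0],[1,-38,-18,0,0,0,0],[1,-27,-14,0,0,0,0],[1,-10,-7.5,0,0,0,0]]'
python3 -m creep '[[1,0,0,0,0,0,0],[1,0,0,0,0,0,0],[1,0,0,0,0,0,0],[1,0,0,0,0,0,0]]'
python3 -m creep '[[1,0,0,15,0,0,0],[1,0,0,35,0,0,0],[1,0,0,35,0,0,0],[1,0,0,25,0,0,0],[1,0,0,9,0,0,0]]'
python3 -m creep '[[1,0,0,0,0,0,0],[1,0,0,0,0,0,0],[1,0,0,0,0,0,0],[1,0,0,0,0,0,0]]'
```

```text
time_s: 23.92
ee_pos: [550.1, 5.3, 170.8]
ee_rot: [179.8, 0.0, 89.7]
force: [-0.4, -0.3, -1.3]
gripper_width: 43.8
time_s: 24.55
ee_pos: [475.3, -144.7, 167.2]
ee_rot: [-179.9, -0.0, 89.7]
force: [-0.3, -0.3, -1.3]
gripper_width: 43.6
time_s: 25.18
ee_pos: [399.1, -294.9, 167.4]
ee_rot: [-179.9, -0.1, 89.6]
force: [-0.2, 0.9, -1.4]
gripper_width: 43.7
time_s: 25.68
ee_pos: [401.2, -293.4, 168.6]
ee_rot: [180.0, 0.0, 89.8]
force: [0.8, 1.6, -1.7]
gripper_width: 43.2
time_s: 26.3
ee_pos: [399.6, -292.9, 47.5]
ee_rot: [-179.8, -0.1, 89.7]
force: [0.3, 0.2, -1.5]
gripper_width: 43.4
time_s: 26.8
ee_pos: [401.1, -294.2, 50.2]
ee_rot: [179.9, 0.0, 89.7]
force: [0.3, -1.0, -0.6]
gripper_width: 43.7
```

Now set the jar down, release, lift, and take a top view.

```bash
python3 -m creep '[[1,0,0,2,0,0,0],[1,0,0,2,0,0,0],[1,0,0,0,0,0,0],[1,0,0,0,0,0,0],[1,0,0,0.7,0,0,0]]';  python3 -m creep '[[1,0,0,0.5,0,0,0],[1,0,0,0,0,0,0],[0.3,0,0,0,0,0,0],[0.3,0,0,0,0,0,0],[0.3,0,0,0,0,0,0]]'
python3 -m creep '[[0.3,0,0,-12,0,0,0],[0.3,0,0,-35,0,0,0],[0.3,0,0,-40,0,0,0],[0,0,0,-36,0,0,0],[0,0,0,0,0,0,0]]'
python3 -c "
from h import *
snap('top','pics/t2.png')
crop('pics/t2.png',250,155,140,105,5.7,'pics/c4.png')"
```

```text
time_s: 27.42
ee_pos: [400.9, -294.0, 44.9]
ee_rot: [180.0, 0.0, 89.7]
force: [0.1, -0.1, -2.3]
gripper_width: 43.8
time_s: 28.05
ee_pos: [400.8, -293.9, 44.2]
ee_rot: [-180.0, 0.0, 89.7]
force: [-0.1, -0.4, -0.3]
gripper_width: 63.7
time_s: 28.68
ee_pos: [402.5, -295.2, 171.0]
ee_rot: [179.6, 0.3, 89.7]
force: [0.4, -0.0, -0.3]
gripper_width: 80.8
```

View pics/t2.png

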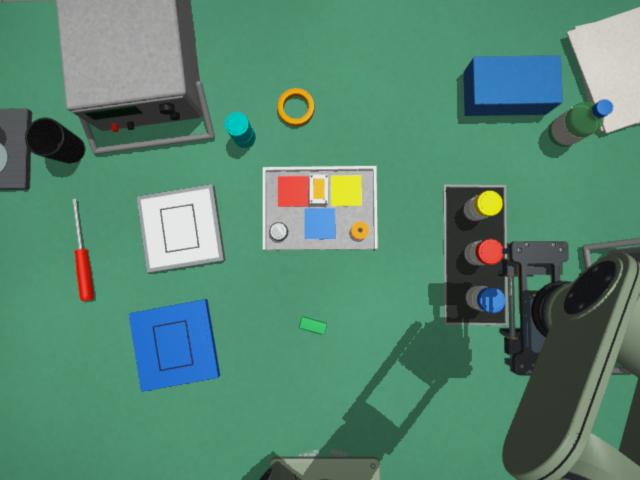

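View pics/c4.png

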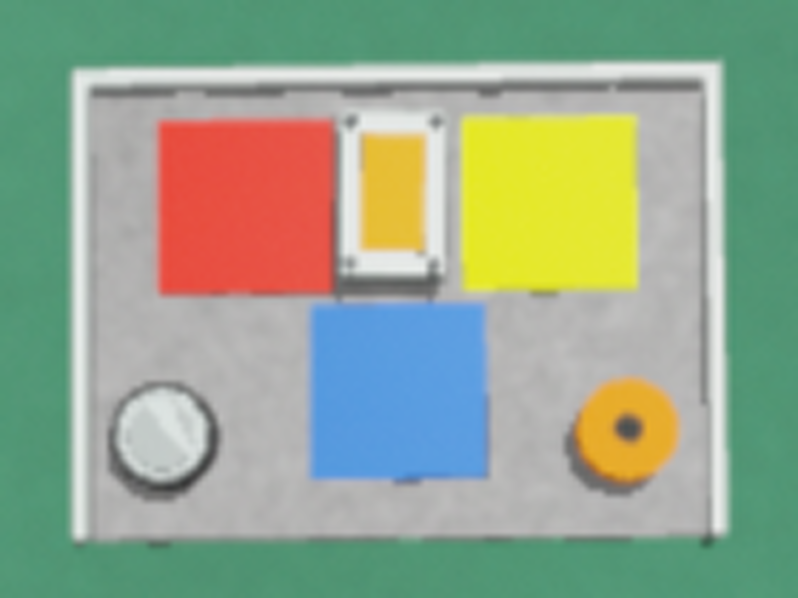

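All three jars stand upright on the mat, and neither block nor loupe moved. I'll measure the lid centres precisely by colour and compare them with the TCP to get the camera bias.

```bash
cat > lid.py <<'E'
from h import *
import sys
# lid by colour mask: min enclosing circle of saturated top
def mask(hsv,name):
    H,S,V=cv2.split(hsv)
    m={'red':((H<8)|(H>172)),'yellow':(H>25)&(H<34),'blue':(H>100)&(H<118)}[name]
    return (m&(S>100)&(V>110)).astype(np.uint8)
def lid(g,name,roi):
    x0,y0,w,h=roi; im=g['frame'][y0:y0+h,x0:x0+w]; k=4
    im=cv2.resize(im,None,fx=k,fy=k,interpolation=cv2.INTER_CUBIC)
    m=mask(cv2.cvtColor(im,cv2.COLOR_RGB2HSV),name)
    c=max(cv2.findContours(m,0,1)[0],key=cv2.contourArea)
    (cx,cy),r=cv2.minEnclosingCircle(c); b=cv2.boundingRect(c)
    f=lambda a,o:(a+.5)/k-.5+o
    return f(cx,x0),f(cy,y0),r/k,[f(b[0]-.5,x0),f(b[0]+b[2]-.5,x0),f(b[1]-.5,y0),f(b[1]+b[3]-.5,y0)]
E
python3 - <<'E'
from lid import *
g=load('pics/t2.npz')
for n,y,t in (('yellow',204,(570.4,-294.9)),('red',252,(485.3,-294.4)),('blue',300,(400.8,-294))):
    u,v,r,b=lid(g,n,(470,y-22,38,44)); print(n,u,v,r,np.round(b,1),np.round(p2w(g,u,v,94)[:2],1),t)
for n,roi in (('red',(265,165,50,50)),('yellow',(325,165,45,50)),('blue',(296,200,50,45))):
    u,v,r,b=lid(g,n,roi); print('tile',n,np.round(p2w(g,(b[0]+b[1])/2,(b[2]+b[3])/2,6)[:2],1),np.round(b,1))
g=load('pics/top0.npz')
for n,x,y in (('red',289,183),('yellow',347,183),('blue',319.5,218)):
    crop('pics/top0.png',int(x)-16,int(y)-18,32,36,12,f'pics/l_{n}.png')
E
python3 - <<'E'
import cv2,numpy as np
cv2.imwrite('pics/l.png',np.hstack([cv2.imread(f'pics/l_{n}.png')for n in('red','yellow')]))
E
```

```text
yellow 488.9855670928955 202.64581871032715 13.534945487976074 [476.  502.5 190.  216. ] [ 572.7 -294.6] (570.4, -294.9)
red 490.26897621154785 251.0142307281494 13.468847274780273 [477.  503.2 238.  264.2] [ 487.7 -294.3] (485.3, -294.4)
blue 492.183500289917 299.98217582702637 13.089012145996094 [479.  504.8 287.8 312.8] [ 402.7 -295.1] (400.8, -294)
tile red [612.   56.3] [277.2 308.2 175.5 206.2]
tile yellow [612.  -47.3] [330.5 361.2 174.8 205.8]
tile blue [548.    4.6] [304.2 334.8 207.8 238.8]
```

View pics/l.png

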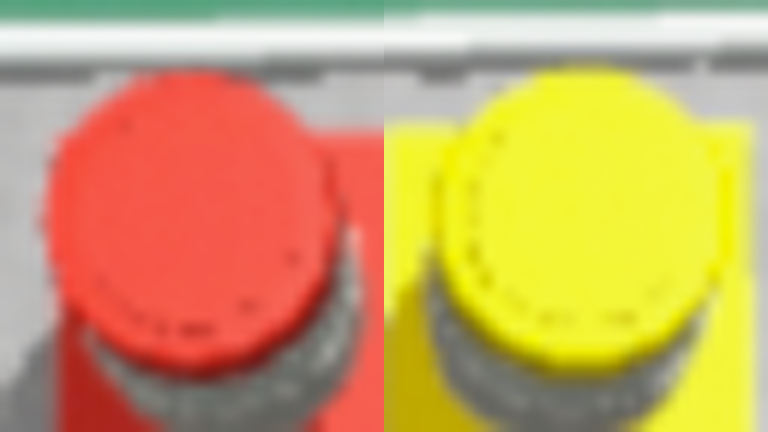

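```bash
python3 -m creep '[[0,0,0,0,0,0,10.08],[0,0,0,0,0,0,10.08],[0,0,0,0,0,0,10.08],[0,0,0,0,0,0,10.08],[0,0,0,0,0,0,10.08]]'
python3 -m creep '[[0.3,0,0,0,0,0,10.08],[0.3,0,0,0,0,0,10.08],[0.3,0,0,0,0,0,10.08],[0.3,0,0,0,0,0,10.08],[0.3,0,0,0,0,0,0]]'
python3 -m creep '[[0.3,0,0,0,0,0,0],[0.3,0,0,0,0,0,0]]'
```

```text
time_s: 29.35
ee_pos: [400.0, -293.3, 166.0]
ee_rot: [-179.8, 0.0, 39.0]
force: [-0.7, -0.3, -0.1]
gripper_width: 91.6
time_s: 29.98
ee_pos: [400.1, -293.4, 166.2]
ee_rot: [-179.9, 0.1, -0.9]
force: [-1.0, -0.3, -0.5]
gripper_width: 63.8
time_s: 30.22
ee_pos: [400.6, -293.8, 167.1]
ee_rot: [-180.0, 0.0, -0.9]
force: [0.7, -0.2, -0.2]
gripper_width: 63.6
```

```bash
python3 -m creep '[[0.3,8,-12,0,0,0,0],[0.3,20,-30,0,0,0,0],[0.3,24,-35,0,0,0,0],[0.3,24,-35,0,0,0,0],[0.3,24,-35,0,0,0,0]]'
python3 -m creep '[[0.3,24,-35,0,0,0,0],[0.3,24,-35,0,0,0,0],[0.3,24,-35,0,0,0,0],[0.3,22,-33,0,0,0,0],[0.3,12.3,-18.3,0,0,0,0]]'
python3 -m creep '[[0.3,0,0,0,0,0,0],[0.3,0,0,0,0,0,0],[0.3,0,0,0,0,0,0],[0.3,0,0,0,0,0,0]]'
python3 -c "
from h import *
snap('wrist','pics/w4.png')"
```

```text
time_s: 30.85
ee_pos: [504.4, -146.7, 167.4]
ee_rot: [-180.0, -0.0, -1.0]
force: [-0.1, -0.7, -0.3]
gripper_width: 64.0
time_s: 31.48
ee_pos: [613.2, 8.1, 167.1]
ee_rot: [-180.0, 0.0, -0.9]
force: [0.7, -0.6, -0.1]
gripper_width: 63.6
time_s: 31.98
ee_pos: [612.1, 4.7, 167.6]
ee_rot: [180.0, -0.0, -1.1]
force: [0.8, 0.4, -0.3]
gripper_width: 63.9
```

View pics/w4.png

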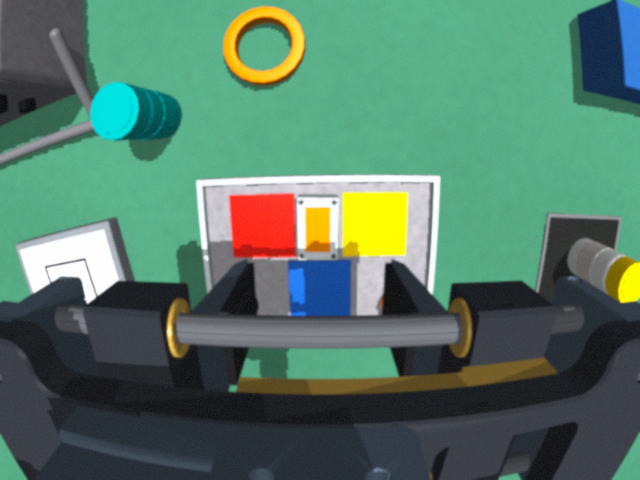

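```bash
python3 -m creep '[[0.3,0,-0.7,20,0,0,0],[0.3,0,0,40,0,0,0],[0.3,0,0,40,0,0,0],[0.3,0,0,35,0,0,0],[0.3,0,0,15,0,0,0]]'
python3 -m creep '[[0.3,0,0,0,0,0,0],[0.3,0,0,0,0,0,0],[0.3,0,0,0,0,0,0],[0.3,0,0,0,0,0,0]]'
python3 -c "
from h import *
snap('wrist','pics/w5.png')"
```

```text
time_s: 32.65
ee_pos: [611.1, 6.1, 15.4]
ee_rot: [180.0, 0.2, -1.0]
force: [0.1, 1.0, 0.0]
gripper_width: 64.4
time_s: 33.15
ee_pos: [613.0, 6.4, 18.3]
ee_rot: [180.0, -0.1, -1.0]
force: [-0.4, 0.5, -0.3]
gripper_width: 63.8
```

View pics/w5.png

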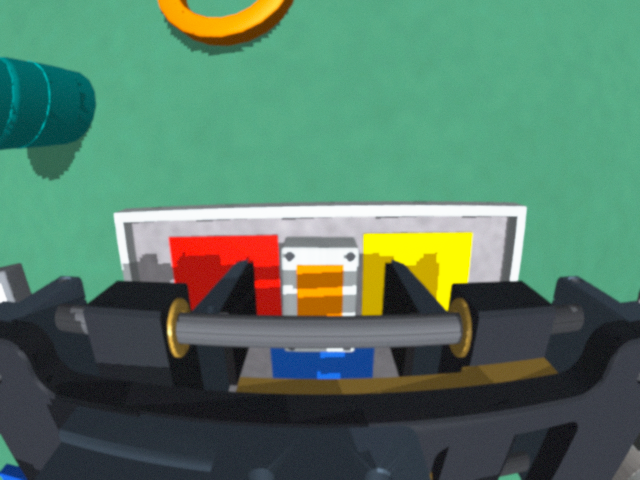

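```bash
python3 -m creep '[[0.3,0,0,4,0,0,0],[0.3,0,0,3,0,0,0],[0.3,0,0,0,0,0,0],[0.3,0,0,0,0,0,0],[0.3,0,0,0,0,0,0]]'
python3 -m creep '[[0.5,0,0,0,0,0,0],[0.6,0,0,0,0,0,0],[1,0,0,0,0,0,0],[1,0,0,0,0,0,0],[1,0,0,0,0,0,0]]' 20
python3 -m creep '[[1,0,0,0,0,0,0],[1,0,0,0,0,0,0],[1,0,0,0,0,0,0]]'
```

```text
time_s: 33.83
ee_pos: [612.6, 6.3, 10.4]
ee_rot: [180.0, -0.0, -1.0]
force: [-0.8, -1.3, 0.0]
gripper_width: 64.1
time_s: 34.45
ee_pos: [612.5, 6.3, 10.4]
ee_rot: [180.0, -0.0, -1.0]
force: [-1.0, -0.5, -0.6]
gripper_width: 35.6
time_s: 34.83
ee_pos: [612.5, 6.3, 10.4]
ee_rot: [180.0, -0.0, -1.0]
force: [0.1, 0.0, -0.0]
gripper_width: 35.9
```

```bash
python3 -m creep '[[1,0,0,-8,0,0,0],[1,0,0,-25,0,0,0],[1,0,0,-35,0,0,0],[1,0,0,-35,0,0,0],[1,0,0,-27,0,0,-9.7]]'
python3 -m creep '[[1,0,0,0,0,0,0],[1,-1,-10,0,0,0,0],[1,-3,-25,0,0,0,0],[1,-4,-38,0,0,0,0],[1,-4,-38,0,0,0,0]]'
python3 -m creep '[[1,-4,-38,0,0,0,0],[1,-4,-38,0,0,0,0],[1,-4,-38,0,0,0,0],[1,-3,-32,0,0,0,0],[1,-2,-19.3,0,0,0,0]]'
python3 -m creep '[[1,0,0,0,0,0,0],[1,0,0,0,0,0,0],[1,0,0,0,0,0,0],[1,0,0,0,0,0,0]]'
python3 -c "
from h import *
snap('wrist','pics/w6.png');snap('top','pics/t3.png')"
```

```text
time_s: 35.45
ee_pos: [612.7, 6.4, 142.3]
ee_rot: [180.0, -0.1, 8.9]
force: [-0.6, -0.1, -1.9]
gripper_width: 35.8
time_s: 36.08
ee_pos: [582.2, 115.5, 138.2]
ee_rot: [-180.0, 0.2, 8.5]
force: [-0.1, 0.2, -1.5]
gripper_width: 36.2
time_s: 36.7
ee_pos: [540.3, 276.5, 138.5]
ee_rot: [179.9, 0.2, 8.7]
force: [-0.5, -0.7, -1.5]
gripper_width: 35.9
time_s: 37.2
ee_pos: [542.4, 274.3, 140.4]
ee_rot: [180.0, -0.0, 8.6]
force: [0.5, 0.3, -1.0]
gripper_width: 36.1
```

View pics/w6.png

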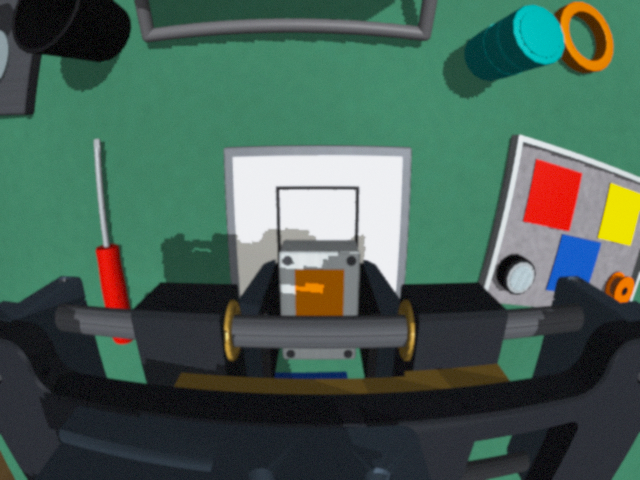

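View pics/t3.png

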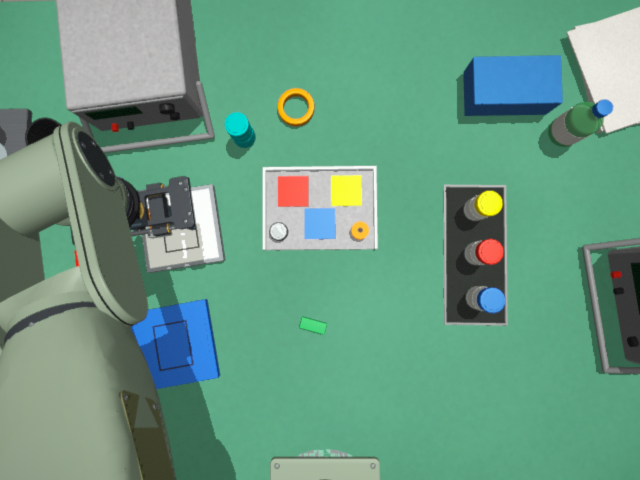

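```bash
python3 w.py pics/w6.npz 20 277.5 187.5 357.5 187.5 ; python3 w.py pics/w6.npz 20 227 150 410 151
```

```text
[574.3 312.8]
[583.8 250.2]
[598.9 357.1]
[619.9 213.5]
```

```bash
python3 -m creep '[[1,-1.5,0,15,0,0,0],[1,0,0,35,0,0,0],[1,0,0,30,0,0,0],[1,0,0,20,0,0,0],[1,0,0,9,0,0,0]]'
python3 -m creep '[[1,0,0,0,0,0,0],[1,0,0,0,0,0,0],[1,0,0,0,0,0,0],[1,0,0,0,0,0,0]]'
```

```text
time_s: 37.92
ee_pos: [539.3, 274.3, 29.2]
ee_rot: [179.9, 0.2, 8.7]
force: [0.4, 0.0, -0.9]
gripper_width: 35.8
time_s: 38.42
ee_pos: [540.9, 275.0, 32.0]
ee_rot: [-180.0, -0.1, 8.7]
force: [0.5, 0.6, -1.3]
gripper_width: 35.6
```

```bash
python3 -m creep '[[1,0,0,2,0,0,0],[1,0,0,2,0,0,0],[1,0,0,0,0,0,0],[1,0,0,0,0,0,0]]'
python3 -m creep '[[1,0,0,0.7,0,0,0],[1,0,0,0,0,0,0],[1,0,0,0,0,0,0]]'
python3 -m creep '[[1,0,0,0.7,0,0,0],[1,0,0,0,0,0,0],[1,0,0,0,0,0,0]]'
```

```text
time_s: 38.92
ee_pos: [540.6, 274.9, 27.2]
ee_rot: [180.0, 0.0, 8.7]
force: [-0.0, 0.4, -1.8]
gripper_width: 35.9
time_s: 39.3
ee_pos: [540.6, 274.9, 26.7]
ee_rot: [180.0, -0.0, 8.7]
force: [0.1, 0.3, -2.1]
gripper_width: 35.8
time_s: 39.67
ee_pos: [540.7, 274.9, 26.4]
ee_rot: [-180.0, -0.0, 8.7]
force: [-0.9, 0.7, 3.6]
gripper_width: 35.8
```

```bash
python3 -m creep '[[0.4,0,0,0,0,0,0],[0.4,0,0,0,0,0,0],[0.4,0,0,0,0,0,0],[0.4,0,0,-12,0,0,0],[0.4,0,0,-35,0,0,0]]'
python3 -m creep '[[0.2,0,0,-40,0,0,0],[0,0,0,-40,0,0,0],[0,0,0,-17,0,0,0],[0,0,0,0,0,0,-10.1],[0,0,0,0,0,0,-10.1]]'
python3 -m creep '[[0,0,0,0,0,0,-10.1],[0,0,0,0,0,0,-10.1],[0,0,0,0,0,0,-10.1],[0,0,0,0,0,0,-10.1],[0,0,0,0,0,0,-10.1]]'
python3 -m creep '[[0,0,0,0,0,0,-10.1],[0,0,0,0,0,0,0],[0,0,0,0,0,0,0],[0,0,0,0,0,0,0]]'
```

```text
time_s: 40.3
ee_pos: [539.5, 274.3, 72.3]
ee_rot: [179.9, 0.2, 8.7]
force: [0.5, 0.4, -1.0]
gripper_width: 54.7
time_s: 40.92
ee_pos: [540.2, 274.7, 169.6]
ee_rot: [180.0, 0.1, 29.2]
force: [-0.0, -0.2, 0.1]
gripper_width: 91.1
time_s: 41.55
ee_pos: [540.1, 274.6, 169.1]
ee_rot: [-179.9, 0.1, 79.7]
force: [-0.1, -0.0, -0.1]
gripper_width: 91.3
time_s: 42.05
ee_pos: [540.5, 274.9, 169.8]
ee_rot: [-180.0, 0.0, 89.4]
force: [-0.5, -0.1, 0.7]
gripper_width: 91.4
```

```bash
python3 -m creep '[[0,-20,2.7,0,0,0,-0.3],[0,-40,2.7,0,0,0,0],[0,-50,2.7,0,0,0,0],[0,-50,2.7,0,0,0,0],[0,-50,2.7,0,0,0,0]]'
python3 -m creep '[[0,-50,2.7,0,0,0,0],[0,-50,2.7,0,0,0,0],[0,-50,2.7,0,0,0,0],[0,-50,2.7,0,0,0,0],[0,-50,2.7,0,0,0,0]]'
python3 -m creep '[[0,-50,2.7,0,0,0,0],[0.3,-40,2.7,0,0,0,0],[0.3,-20,2.7,0,0,0,0],[0.3,0,0,0,0,0,0],[0.3,0,0,0,0,0,0]]'
python3 -m creep '[[0.3,0,0,0,0,0,0],[0.3,0,0,0,0,0,0]]'
python3 -c "
from h import *
snap('top','pics/t4.png');snap('wrist','pics/w7.png')
crop('pics/t4.png',130,175,100,105,5.7,'pics/c5.png')"
```

```text
time_s: 42.68
ee_pos: [552.9, 62.1, 170.1]
ee_rot: [180.0, 0.0, 89.7]
force: [0.5, -0.0, -0.5]
gripper_width: 91.3
time_s: 43.3
ee_pos: [564.8, -188.0, 170.1]
ee_rot: [180.0, 0.0, 89.7]
force: [0.6, 0.8, -0.3]
gripper_width: 90.9
time_s: 43.92
ee_pos: [573.2, -293.9, 169.9]
ee_rot: [-180.0, -0.1, 89.8]
force: [-0.3, 0.4, -0.6]
gripper_width: 63.6
time_s: 44.18
ee_pos: [573.6, -294.2, 170.2]
ee_rot: [180.0, 0.0, 89.9]
force: [0.1, -0.1, -0.1]
gripper_width: 63.9
```

View pics/c5.png

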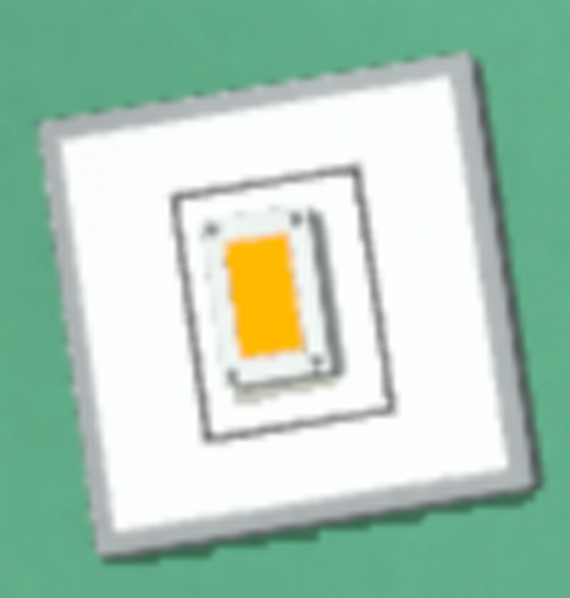

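View pics/w7.png

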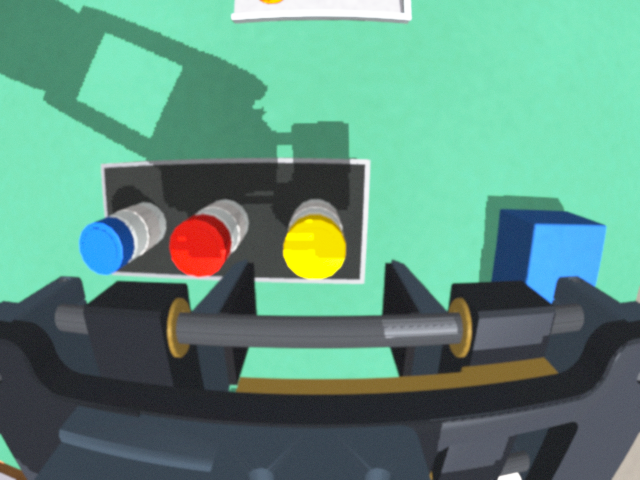

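```bash
python3 - <<'E'
from h import *
g=load('pics/t4.npz')
for a,b,z in ((263.75,297.2,42),(282.75,303.2,20)): print(p2w(g,130+(a+.5)/5.7-.5,175+(b+.5)/5.7-.5,z))
E
python3 -m creep '[[0.3,0,-3.2,15,0,0,0],[0.3,0,0,35,0,0,0],[0.3,0,0,35,0,0,0],[0.3,0,0,25,0,0,0],[0.3,0,0,10,0,0,0]]'
python3 -m creep '[[0.3,0,0,0,0,0,0],[0.3,0,0,0,0,0,0],[0.3,0,0,0,0,0,0]]'
```

```text
[540.49294499 274.34313035  42.        ]
[540.47832666 274.64317557  20.        ]
time_s: 44.9
ee_pos: [568.6, -294.5, 47.4]
ee_rot: [-179.8, -0.1, 89.8]
force: [0.5, -0.2, 0.9]
gripper_width: 63.6
time_s: 45.28
ee_pos: [570.9, -295.6, 51.1]
ee_rot: [179.9, 0.1, 89.8]
force: [-0.4, -0.5, -0.4]
gripper_width: 63.4
```

```bash
python3 -m creep '[[0.3,0,0,4,0,0,0],[0.3,0,0,0,0,0,0],[1,0,0,0,0,0,0],[1,0,0,0,0,0,0],[1,0,0,0,0,0,0]]' 20
python3 -m creep '[[1,0,0,0,0,0,0],[1,0,0,0,0,0,0],[1,0,0,0,0,0,0]]'
```

```text
time_s: 45.9
ee_pos: [570.3, -295.3, 46.0]
ee_rot: [180.0, 0.0, 89.8]
force: [0.6, 0.7, 0.5]
gripper_width: 43.8
time_s: 46.28
ee_pos: [570.3, -295.3, 46.0]
ee_rot: [180.0, 0.0, 89.8]
force: [-0.2, -0.8, 0.3]
gripper_width: 43.4
```

```bash
python3 -m creep '[[1,0,0,-8,0,0,0],[1,0,0,-25,0,0,0],[1,0,0,-35,0,0,0],[1,0,0,-35,0,0,0],[1,0,0,-17,0,0,0]]'
python3 -m creep '[[1,10,2,0,0,0,0],[1,25,4,0,0,0,0],[1,35,6,0,0,0,0],[1,35,6,0,0,0,0],[1,35,6,0,0,0,0]]'
python3 -m creep '[[1,35,6,0,0,0,0],[1,35,5,0,0,0,0],[1,25,3.5,0,0,0,0],[1,12.6,2,0,0,0,0],[1,0,0,0,0,0,0]]'
python3 -m creep '[[1,0,0,0,0,0,0],[1,0,0,0,0,0,0],[1,0,0,0,0,0,0]]'
```

```text
time_s: 46.9
ee_pos: [570.9, -295.6, 168.4]
ee_rot: [179.8, 0.1, 89.8]
force: [0.5, 0.1, -2.1]
gripper_width: 43.8
time_s: 47.52
ee_pos: [593.7, -153.2, 163.7]
ee_rot: [-179.8, -0.1, 89.8]
force: [1.1, -0.5, -1.1]
gripper_width: 43.6
time_s: 48.15
ee_pos: [611.1, -47.1, 164.8]
ee_rot: [-179.9, 0.0, 89.9]
force: [0.3, 1.1, -1.8]
gripper_width: 43.6
time_s: 48.52
ee_pos: [611.6, -48.5, 166.0]
ee_rot: [180.0, 0.0, 89.7]
force: [0.6, -0.1, -0.7]
gripper_width: 43.4
```

```bash
python3 -m creep '[[1,0.5,0,15,0,0,0],[1,0,0,35,0,0,0],[1,0,0,33,0,0,0],[1,0,0,20,0,0,0],[1,0,0,8,0,0,0]]'
python3 -m creep '[[1,0,0,0,0,0,0],[1,0,0,0,0,0,0],[1,0,0,0,0,0,0],[1,0,0,0,0,0,0]]'
```

```text
time_s: 49.15
ee_pos: [610.3, -47.2, 52.7]
ee_rot: [-179.8, -0.0, 89.8]
force: [0.9, -0.1, -1.6]
gripper_width: 43.9
time_s: 49.65
ee_pos: [612.0, -47.3, 55.6]
ee_rot: [179.9, 0.0, 89.8]
force: [0.3, 0.6, -1.3]
gripper_width: 43.9
```

```bash
python3 -m creep '[[1,0,0,2,0,0,0],[1,0,0,2,0,0,0],[1,0,0,0,0,0,0],[1,0,0,0,0,0,0],[1,0,0,0,0,0,0]]'
python3 -m creep '[[1,0,0,0.7,0,0,0],[1,0,0,0,0,0,0],[1,0,0,0,0,0,0]]'
python3 -m creep '[[1,0,0,0.5,0,0,0],[1,0,0,0,0,0,0]]'
```

```text
time_s: 50.28
ee_pos: [611.7, -47.3, 51.0]
ee_rot: [180.0, 0.0, 89.8]
force: [-0.1, -0.2, -1.6]
gripper_width: 43.9
time_s: 50.65
ee_pos: [611.7, -47.3, 50.2]
ee_rot: [180.0, 0.0, 89.8]
force: [0.8, -0.2, -0.9]
gripper_width: 43.9
time_s: 50.9
ee_pos: [611.8, -47.3, 50.0]
ee_rot: [180.0, 0.0, 89.8]
force: [-0.7, 0.8, -0.3]
gripper_width: 43.8
```

```bash
python3 -m creep '[[1,0,0,0.3,0,0,0],[0.3,0,0,0,0,0,0],[0.3,0,0,0,0,0,0],[0.3,0,0,0,0,0,0],[0.3,0,0,-12,0,0,0]]'
python3 -m creep '[[0.3,0,0,-35,0,0,0],[0.3,0,0,-40,0,0,0],[0.3,0,0,-33,0,0,0],[0.3,0,0,0,0,0,0]]'
python3 -m creep '[[0.3,-15,-6,0,0,0,0],[0.3,-35,-18,0,0,0,0],[0.3,-45,-23,0,0,0,0],[0.3,-45,-23,0,0,0,0],[0.3,-45,-23,0,0,0,0]]'
python3 -m creep '[[0.3,-35,-18,0,0,0,0],[0.3,-20,-10,0,0,0,0],[0.3,-7,-4.5,0,0,0,0],[0.3,0,0,0,0,0,0],[0.3,0,0,0,0,0,0]]'
python3 -m creep '[[0.3,0,0,0,0,0,0],[0.3,0,0,0,0,0,0]]'
python3 -c "
from h import *
snap('top','pics/t5.png');snap('side','pics/s5.png')
crop('pics/t5.png',250,155,140,105,5.7,'pics/c6.png')"
```

```text
time_s: 51.52
ee_pos: [610.9, -47.2, 60.9]
ee_rot: [-179.9, -0.0, 89.8]
force: [0.2, 0.7, 0.5]
gripper_width: 64.2
time_s: 52.02
ee_pos: [613.6, -47.5, 173.3]
ee_rot: [179.6, 0.0, 89.8]
force: [0.0, -0.2, -1.2]
gripper_width: 63.7
time_s: 52.65
ee_pos: [515.5, -233.5, 167.7]
ee_rot: [-179.8, -0.1, 89.8]
force: [0.1, -0.6, 0.5]
gripper_width: 63.6
time_s: 53.28
ee_pos: [485.4, -293.0, 169.1]
ee_rot: [-180.0, -0.0, 89.8]
force: [-0.3, 0.1, 0.2]
gripper_width: 63.9
time_s: 53.52
ee_pos: [485.6, -293.3, 169.5]
ee_rot: [180.0, 0.0, 89.8]
force: [-0.4, -0.1, -0.1]
gripper_width: 63.8
```

View pics/c6.png

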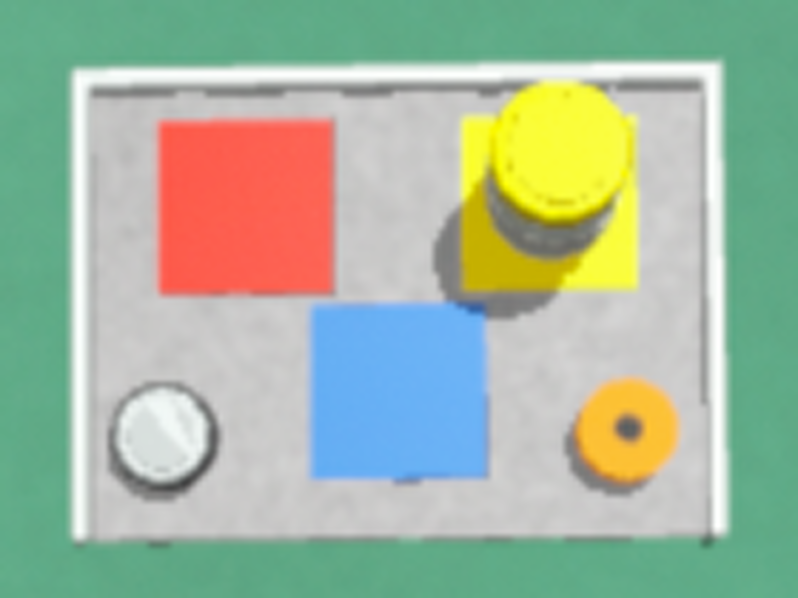

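View pics/s5.png

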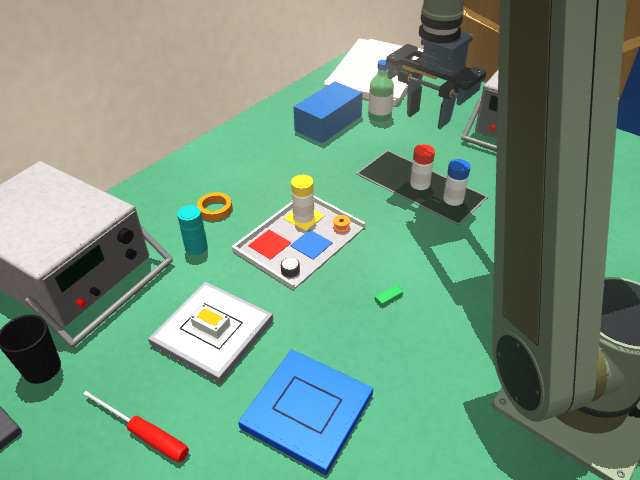

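```bash
python3 - <<'E'
from h import *
g=load('pics/t5.npz')
for a,b,z in ((562,151,98),(551,258,6),(545,268,6),(556,160,98),(241,270,6),(398,452,6)): print(a,b,p2w(g,250+(a+.5)/5.7-.5,155+(b+.5)/5.7-.5,z))
a=cv2.imread('pics/top0.png')[160:225,325:375];b=cv2.imread('pics/t5.png')[160:225,325:375]
cv2.imwrite('pics/cmp.png',cv2.resize(np.hstack([a,b]),None,fx=8,fy=8,interpolation=cv2.INTER_CUBIC))
E
```

```text
562 151 [613.05608851 -48.07971606  98.        ]
551 258 [593.17397197 -47.82136887   6.        ]
545 268 [589.75889495 -45.73708965   6.        ]
556 160 [610.26703581 -46.19341601  98.        ]
241 270 [590.19829091  58.16084261   6.        ]
398 452 [527.25084278   4.93566978   6.        ]
```

View pics/cmp.png

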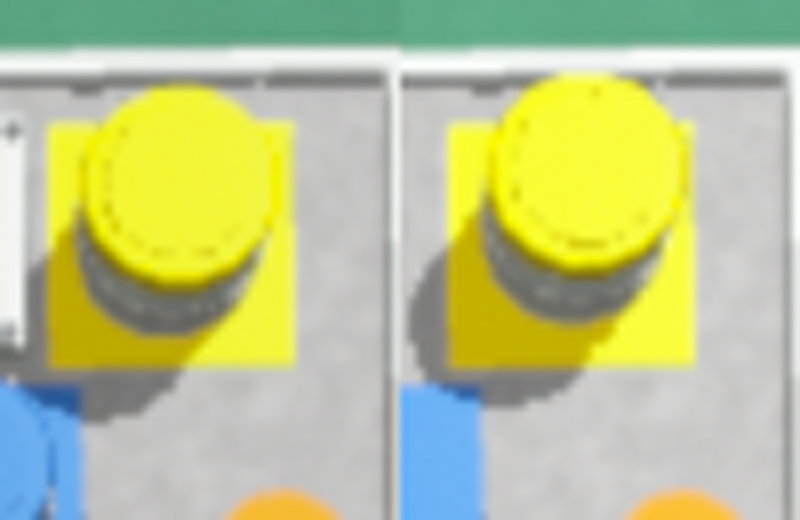

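```bash
python3 -m creep '[[0.3,-0.7,0,15,0,0,0],[0.3,0,0,35,0,0,0],[0.3,0,0,35,0,0,0],[0.3,0,0,25,0,0,0],[0.3,0,0,12,0,0,0]]'
python3 -m creep '[[0.3,0,0,0,0,0,0],[0.3,0,0,0,0,0,0],[0.3,0,0,0,0,0,0],[0.3,0,0,0,0,0,0],[0.3,0,0,0,0,0,0]]'
python3 -m creep '[[1,0,0,0,0,0,0],[1,0,0,0,0,0,0],[1,0,0,0,0,0,0],[1,0,0,0,0,0,0],[1,0,0,0,0,0,0]]'
```

```text
time_s: 54.25
ee_pos: [484.1, -293.8, 45.2]
ee_rot: [-179.8, -0.1, 89.8]
force: [0.3, 0.0, 0.8]
gripper_width: 63.9
time_s: 54.88
ee_pos: [485.4, -294.6, 47.8]
ee_rot: [180.0, 0.0, 89.8]
force: [0.1, -0.2, -0.8]
gripper_width: 63.9
time_s: 55.5
ee_pos: [485.2, -294.5, 47.5]
ee_rot: [-180.0, 0.0, 89.8]
force: [-0.4, 0.7, -0.0]
gripper_width: 43.4
```

```bash
python3 -m creep '[[1,0,0,-8,0,0,0],[1,0,0,-25,0,0,0],[1,0,0,-35,0,0,0],[1,0,0,-35,0,0,0],[1,0,0,-17,0,0,0]]'
python3 -m creep '[[1,10,4,0,0,0,0],[1,25,9,0,0,0,0],[1,38,13,0,0,0,0],[1,38,13,0,0,0,0],[1,38,13,0,0,0,0]]'
python3 -m creep '[[1,38,13,0,0,0,0],[1,38,13,0,0,0,0],[1,38,13,0,0,0,0],[1,38,13,0,0,0,0],[1,38,13,0,0,0,0]]'
python3 -m creep '[[1,12.6,6.7,0,0,0,0],[1,0,0,0,0,0,0],[1,0,0,0,0,0,0],[1,0,0,0,0,0,0],[1,0,0,0,0,0,0]]'
```

```text
time_s: 56.12
ee_pos: [485.9, -294.9, 169.9]
ee_rot: [179.8, 0.1, 89.8]
force: [0.5, -0.5, -2.3]
gripper_width: 43.5
time_s: 56.75
ee_pos: [537.3, -143.6, 166.0]
ee_rot: [-179.9, -0.1, 89.8]
force: [0.7, 0.5, -2.5]
gripper_width: 43.6
time_s: 57.38
ee_pos: [602.8, 46.1, 165.9]
ee_rot: [-179.8, 0.0, 89.8]
force: [-0.2, -0.9, -2.4]
gripper_width: 43.4
time_s: 58.0
ee_pos: [610.1, 55.7, 167.6]
ee_rot: [180.0, 0.0, 89.7]
force: [-0.0, -0.2, -2.9]
gripper_width: 43.6
```

```bash
python3 -m creep '[[1,0.8,0,15,0,0,0],[1,0,0,35,0,0,0],[1,0,0,33,0,0,0],[1,0,0,20,0,0,0],[1,0,0,9,0,0,0]]'
python3 -m creep '[[1,0,0,0,0,0,0],[1,0,0,0,0,0,0],[1,0,0,0,0,0,0],[1,0,0,0,0,0,0],[1,0,0,0,0,0,0]]'
```

```text
time_s: 58.62
ee_pos: [609.0, 57.2, 53.2]
ee_rot: [-179.8, 0.0, 89.8]
force: [-0.2, 0.3, -2.7]
gripper_width: 44.4
time_s: 59.25
ee_pos: [610.4, 57.4, 55.7]
ee_rot: [180.0, 0.0, 89.8]
force: [0.3, 0.1, -2.1]
gripper_width: 43.8
```

```bash
python3 -m creep '[[1,0,0,2,0,0,0],[1,0,0,1.7,0,0,0],[1,0,0,0,0,0,0],[1,0,0,0,0,0,0],[1,0,0,0,0,0,0]]'
python3 -m creep '[[1,0,0,0.6,0,0,0],[1,0,0,0,0,0,0],[1,0,0,0,0,0,0]]'
```

```text
time_s: 59.88
ee_pos: [610.3, 57.4, 51.7]
ee_rot: [-180.0, 0.0, 89.8]
force: [-0.1, 0.3, -2.1]
gripper_width: 43.6
time_s: 60.25
ee_pos: [610.3, 57.4, 51.4]
ee_rot: [180.0, 0.0, 89.8]
force: [-1.2, 0.3, 1.9]
gripper_width: 43.5
```

```bash
python3 -m creep '[[0.3,0,0,0,0,0,0],[0.3,0,0,0,0,0,0],[0.3,0,0,0,0,0,0],[0.3,0,0,-12,0,0,0],[0.3,0,0,-35,0,0,0]]'
python3 -m creep '[[0.3,0,0,-40,0,0,0],[0.3,0,0,-33,0,0,0],[0.3,0,0,0,0,0,0]]'
python3 -m creep '[[0.3,-15,-9,0,0,0,0],[0.3,-35,-21,0,0,0,0],[0.3,-42,-25,0,0,0,0],[0.3,-42,-25,0,0,0,0],[0.3,-42,-25,0,0,0,0]]'
python3 -m creep '[[0.3,-42,-25,0,0,0,0],[0.3,-42,-25,0,0,0,0],[0.3,-42,-25,0,0,0,0],[0.3,-33,-19,0,0,0,0],[0.3,-16.4,-9.3,0,0,0,0]]'
python3 -m creep '[[0.3,0,0,0,0,0,0],[0.3,0,0,0,0,0,0],[0.3,0,0,0,0,0,0],[0.3,0,0,0,0,0,0]]'
python3 -c "
from h import *
snap('top','pics/t6.png')
crop('pics/t6.png',250,155,140,105,5.7,'pics/c7.png')"
```

```text
time_s: 60.88
ee_pos: [609.1, 57.3, 97.6]
ee_rot: [-179.8, 0.0, 89.8]
force: [0.4, -0.2, 0.5]
gripper_width: 63.7
time_s: 61.25
ee_pos: [612.2, 57.6, 175.0]
ee_rot: [179.6, -0.0, 89.8]
force: [-0.4, -0.2, -0.5]
gripper_width: 63.9
time_s: 61.88
ee_pos: [501.7, -119.8, 169.5]
ee_rot: [-179.8, -0.0, 89.8]
force: [0.7, 0.0, -0.1]
gripper_width: 63.9
time_s: 62.5
ee_pos: [397.5, -294.3, 169.5]
ee_rot: [-179.8, -0.1, 89.6]
force: [0.7, -0.1, 0.0]
gripper_width: 63.6
time_s: 63.0
ee_pos: [400.9, -292.6, 171.1]
ee_rot: [-180.0, -0.0, 89.9]
force: [0.1, -0.7, 0.5]
gripper_width: 63.7
```

View pics/c7.png

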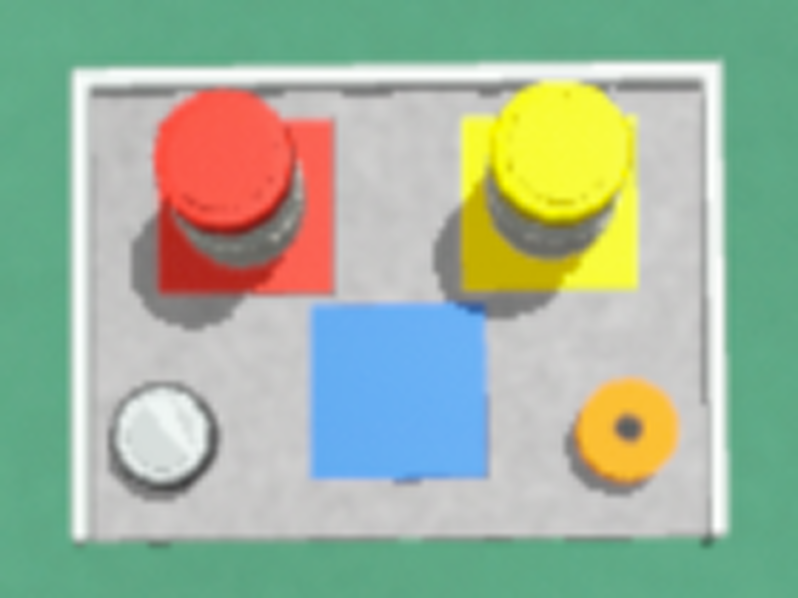

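```bash
python3 -m creep '[[0.3,-0.5,0,15,0,0,0],[0.3,0,0,35,0,0,0],[0.3,0,0,35,0,0,0],[0.3,0,0,25,0,0,0],[0.3,0,0,14,0,0,0]]'
python3 -m creep '[[0.3,0,0,0,0,0,0],[0.3,0,0,0,0,0,0],[0.3,0,0,0,0,0,0],[0.3,0,0,0,0,0,0],[0.3,0,0,0,0,0,0]]'
python3 -m creep '[[1,0,0,0,0,0,0],[1,0,0,0,0,0,0],[1,0,0,0,0,0,0],[1,0,0,0,0,0,0],[1,0,0,0,0,0,0]]'
```

```text
time_s: 63.68
ee_pos: [399.7, -292.9, 45.2]
ee_rot: [-179.9, -0.1, 89.8]
force: [0.1, 0.7, 0.3]
gripper_width: 64.1
time_s: 64.3
ee_pos: [400.8, -293.8, 47.5]
ee_rot: [180.0, 0.0, 89.8]
force: [0.6, -0.4, -1.1]
gripper_width: 63.8
time_s: 64.92
ee_pos: [400.6, -293.7, 47.1]
ee_rot: [180.0, 0.0, 89.8]
force: [0.3, 0.3, 0.2]
gripper_width: 43.5
```

```bash
python3 -m creep '[[1,0,0,-8,0,0,0],[1,0,0,-25,0,0,0],[1,0,0,-35,0,0,0],[1,0,0,-35,0,0,0],[1,0,0,-17,0,0,0]]'
python3 -m creep '[[1,10,5,0,0,0,0],[1,25,12,0,0,0,0],[1,38,18,0,0,0,0],[1,38,18,0,0,0,0],[1,38,18,0,0,0,0]]'
python3 -m creep '[[1,38,18,0,0,0,0],[1,38,18,0,0,0,0],[1,38,18,0,0,0,0],[1,27,13,0,0,0,0],[1,9.9,6.6,0,0,0,0]]'
python3 -m creep '[[1,0,0,0,0,0,0],[1,0,0,0,0,0,0],[1,0,0,0,0,0,0],[1,0,0,0,0,0,0]]'
```

```text
time_s: 65.55
ee_pos: [401.2, -294.2, 169.6]
ee_rot: [179.8, 0.1, 89.8]
force: [-0.1, 0.1, -1.1]
gripper_width: 43.3
time_s: 66.18
ee_pos: [471.9, -142.8, 165.9]
ee_rot: [-179.9, -0.1, 89.8]
force: [0.9, 0.1, -1.9]
gripper_width: 43.7
time_s: 66.8
ee_pos: [546.0, 7.6, 165.9]
ee_rot: [-179.9, -0.0, 89.9]
force: [-0.2, -0.6, -1.2]
gripper_width: 43.8
time_s: 67.3
ee_pos: [546.1, 5.0, 167.3]
ee_rot: [180.0, 0.0, 89.7]
force: [-0.4, 0.7, -0.4]
gripper_width: 43.4
```

```bash
python3 -m creep '[[1,0.5,0,15,0,0,0],[1,0,0,35,0,0,0],[1,0,0,33,0,0,0],[1,0,0,20,0,0,0],[1,0,0,9,0,0,0]]'
python3 -m creep '[[1,0,0,0,0,0,0],[1,0,0,0,0,0,0],[1,0,0,0,0,0,0],[1,0,0,0,0,0,0],[1,0,0,0,0,0,0]]'
python3 -m creep '[[1,0,0,2,0,0,0],[1,0,0,1.5,0,0,0],[1,0,0,0,0,0,0],[1,0,0,0,0,0,0],[1,0,0,0,0,0,0]]'
```

```text
time_s: 67.92
ee_pos: [545.1, 6.1, 53.2]
ee_rot: [-179.8, 0.0, 89.8]
force: [0.2, -0.1, -1.6]
gripper_width: 43.8
time_s: 68.55
ee_pos: [546.5, 6.1, 55.4]
ee_rot: [180.0, 0.0, 89.8]
force: [-0.8, 1.5, -1.5]
gripper_width: 43.6
time_s: 69.18
ee_pos: [546.4, 6.1, 51.7]
ee_rot: [180.0, 0.0, 89.8]
force: [-0.7, -0.3, -0.7]
gripper_width: 44.0
```

Now down the last half millimetre, release, lift, and move toward the mat for a clear top view.

```bash
python3 -m creep '[[1,0,0,0.7,0,0,0],[1,0,0,0,0,0,0],[1,0,0,0,0,0,0]]'
python3 -m creep '[[0.3,0,0,0,0,0,0],[0.3,0,0,0,0,0,0],[0.3,0,0,0,0,0,0],[0.3,0,0,-12,0,0,0],[0.3,0,0,-35,0,0,0]]'
python3 -m creep '[[0.3,0,0,-40,0,0,0],[0.3,0,0,-33,0,0,0],[0.3,-20,0,0,0,0,0],[0.3,-45,0,0,0,0,0],[0.3,-50,0,0,0,0,0]]'
python3 -m creep '[[0.3,-50,0,0,0,0,0],[0.3,-50,0,0,0,0,0],[0.3,-30,0,0,0,0,0],[0.3,0,0,0,0,0,0],[0.3,0,0,0,0,0,0]]'
python3 -c "
from h import *
snap('top','pics/t7.png');snap('side','pics/s7.png')
crop('pics/t7.png',250,155,140,105,5.7,'pics/c8.png')"
```

```text
time_s: 69.55
ee_pos: [546.5, 6.1, 51.2]
ee_rot: [180.0, 0.0, 89.8]
force: [-0.7, -0.1, 2.2]
gripper_width: 43.7
time_s: 70.18
ee_pos: [545.2, 6.2, 97.6]
ee_rot: [-179.8, 0.0, 89.8]
force: [1.1, -0.5, 0.4]
gripper_width: 64.0
time_s: 70.8
ee_pos: [545.1, -110.3, 170.3]
ee_rot: [-179.9, 0.0, 89.8]
force: [0.2, -0.1, -0.7]
gripper_width: 63.7
time_s: 71.42
ee_pos: [544.7, -238.5, 170.2]
ee_rot: [-179.9, -0.1, 89.8]
force: [-0.6, 0.6, 0.5]
gripper_width: 63.5
```

View pics/c8.png

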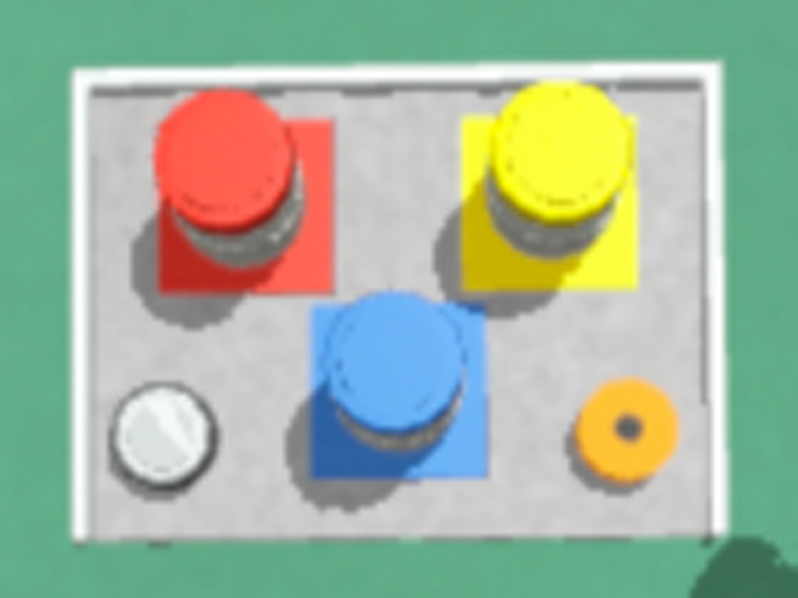

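View pics/s7.png

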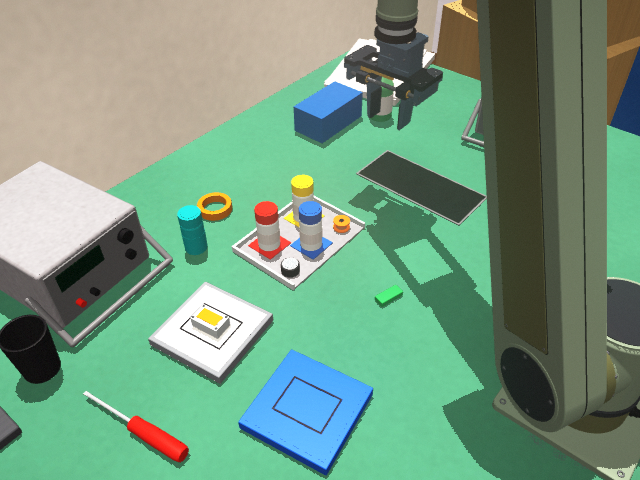

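```bash
python3 -m creep '[[0.3,0,0,0,0,0,0],[0.3,0,0,0,0,0,0],[0.3,0,0,0,0,0,0]]'; python3 -c "
from h import *
print(job_done())"
```

```text
time_s: 71.9
ee_pos: [545.5, -238.5, 171.0]
ee_rot: [180.0, 0.0, 89.8]
force: [0.1, -0.5, 0.1]
gripper_width: 63.6
the job is handed in; nothing more can be done
None
```

The job is done and handed in at 71.9 s of the 144 s allowed. I moved all three jars onto the black mat, then laid the block on the white light box. After that I put each jar back on the tile of its lid's colour.

**Block:** the top view shows its centre within about 0.5 mm of the outline's centre. Its window edges run parallel to the outline within about 1°. It had not moved while the jars were being cleared.

**Jars:** the last side and top views show all three upright on their own colours.
- **Red and blue:** within about 1 mm of their tile centres.
- **Yellow:** about 1–3 mm too far back. The lid and base readings disagreed by about 2 mm, and I left it as it was.

**Loupe and robot:** the loupe stayed where it was. The gripper ended about 170 mm above the table, clear of everything. The highest contact force I saw reported was about 5 N.

**Check that disagreed:** over the mat, the camera placed the jar lids about 2 mm further from the robot (+x) than the reported gripper position. I allowed for that with red and blue, but only after yellow was already down.

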